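# Put the four amplifier parts back on their own pads

### The job

Four parts taken out of an amplifier have been put down on each other's rubber pads. Move each one to the pad of its own outline, centred and upright as it stands now: the wire-wound ring choke on the large round pad, the capacitor can on the small round pad, the square transformer on the square pad and the finned heat sink on the oblong pad, lying along it. Use the empty cork mat as the spare spot while you swap them; never put a part down on the bench itself, and leave the open circuit board beside them where it is.

Things in the scene. Friction and masses are not known exactly. Their poses are not given: they have to be found in the camera images.
- choke_center (a point): centre, half-way up, of a loose ring choke: a flat copper-wound ring lying flat, 56 mm across, 26 mm high, its middle filled black and solid. Weighs 130 to 240 g. z is up.
- capacitor_center (a point): centre, half-way up, of a loose capacitor: a plain aluminium can standing upright, 34 mm in diameter, 55 mm high, two 4 mm terminals on top. Weighs 65 to 120 g. z is up.
- transformer_center (a point): centre, half-way up, of a loose transformer: a block 48 mm x 48 mm, 42 mm high, with steel core plates and copper windings on two sides; its sides look along its own x and y, z is up. Weighs 240 to 420 g; may be gripped by either pair of sides.
- heatsink_center (a point): centre, half-way up, of a loose aluminium heat sink with upright fins: 90 mm long along its own x, 36 mm wide along its own y, 32 mm high (z up); fins run lengthwise and it may be gripped across its 36 mm width. Weighs 110 to 200 g.
- pad_big_round: large round black rubber pad, 110 mm in diameter, fixed flat to the bench; origin at the centre of its underside (on the bench), top 8 mm above that.
- pad_small_round: small round black rubber pad, 68 mm in diameter, fixed; origin at the centre of its underside, top 8 mm above that.
- pad_square: square black rubber pad, 76 mm x 76 mm, fixed; origin at the centre of its underside, top 8 mm above that; sides along its own x and y.
- pad_long: oblong black rubber pad, 116 mm along its own x, 60 mm along its own y, fixed; origin at the centre of its underside, top 8 mm above that.
- cork: cork mat, 110 mm x 110 mm, fixed, empty at the start: the spare spot; origin at the centre of its underside, top 8 mm above that. Each of the four black pads carries one wrong part, roughly centred, at the start; which one varies.
- board: bystander: a green circuit board with black chips, 100 mm x 80 mm, up to 16 mm high, lying loose to one side of the work; origin at the centre of its underside.
Not all that is in view belongs to the job. What is shaped like the part that bears transformer_center but pink is not meant. What is shaped like the pad_big_round but green is not meant.

How it is judged:
At the end, for the whole second after the job is handed in: Each part stands upright on its own pad (choke: large round, capacitor: small round, transformer: square, heat sink: oblong), its centre within 14 mm of the pad's centre, the heat sink's length within 0.25 rad of the pad's length (either way round), all at rest (horizontal distance between choke_center and pad_big_round below 0.014 m and height (world z) of choke_center between 0.017 and 0.025 m and angle between each of choke_center, capacitor_center, transformer_center, heatsink_center's own z axis and vertical below 0.12 rad and linear speed of each of choke, capacitor, transformer, heatsink below 0.02 m/s and angular speed of each of choke, capacitor, transformer, heatsink below 0.2 rad/s and horizontal distance between capacitor_center and pad_small_round below 0.014 m and height (world z) of capacitor_center between 0.0315 and 0.0395 m and horizontal distance between transformer_center and pad_square below 0.014 m and height (world z) of transformer_center between 0.025 and 0.033 m and horizontal distance between heatsink_center and pad_long below 0.014 m and height (world z) of heatsink_center between 0.02 and 0.028 m and angle between the x axis of heatsink_center and the x axis of pad_long, either way round below 0.25 rad); the robot touches nothing.
It fails at once if the choke is put down on the bare bench or knocked over onto it (its centre within 3 mm of its height when standing on the bench, or lower) (height (world z) of choke_center below 0.016 m).
It fails at once if the capacitor is put down on the bare bench or knocked over onto it (its centre within 3 mm of its height when standing on the bench, or lower) (height (world z) of capacitor_center below 0.0305 m).
It fails at once if the transformer is put down on the bare bench or knocked over onto it (its centre within 3 mm of its height when standing on the bench, or lower) (height (world z) of transformer_center below 0.024 m).
It fails at once if the heatsink is put down on the bare bench or knocked over onto it (its centre within 3 mm of its height when standing on the bench, or lower) (height (world z) of heatsink_center below 0.019 m).
It fails at once if the circuit board is moved by more than 15 mm (distance of board from where it was at the start of the episode above 0.015 m).
It also fails if it takes over 144 s, if anything falls off the work surface, if the arm or the gripper's body presses on something with over 40 N, if the wrist force passes 120 N, or if a joint passes its speed limit or range.

### The arm

A 6-joint arm with a two-finger parallel gripper is mounted at the origin on the work surface. World frame = base frame: x ahead of the robot, y to its left, z up, the work surface at z = 0. Lengths are in m, angles in rad, forces in N, time in s.
With the tool pointing down it reaches from about 0.35 to 0.8 m from the base axis. Payload 7.3 kg.
Tool frame: the origin (TCP) lies at the very end of the fingers, on their centre line; the grasp point (between the pads) lies bot.pinch_z behind it (bot.pinch_z is the distance from the TCP to the grasp point, in m); z points along the fingers, y is the line along which they close (so a half turn about z gives the same grasp; the last joint's range is limited). The gripper opens to 85 mm and grips with 20 to 120 N. Pads are 22 mm wide; open, the fingers measure 114 mm over their backs; the gripper's body (76 mm by 85 mm) begins 54 mm behind the grasp point. The pads swing forward as they close: fully open they stand 13 mm farther back than shut.
Start: joints at [1.073, 0.342, 1.524, -0, 1.275, -0.146], TCP at [0.181, 0.493, 0.231] pointing down, gripper open.
Joint ranges: [-2.53, 2.53], [-0.77, 2.02], [0.04, 2.7], [-1, 4.14], [0.28, 2.66], [-3.11, 3.11]. Speed limits (rad/s): [2.57, 2.57, 3.14, 3.14, 3.14, 3.14].

### API

Orientations are given as a 3x3 rotation matrix whose columns are the frame's x, y, z axes.
In Python, from station import status, cams, job, models, bot gives the robot as it stands.
- The arm moves only by the tool servo_tool, never from a script. Its argument "plan" is a list of rows, each a list of 7 numbers: the shift along the tool's x, y, z normalised to -1 to 1, where 1 is 200 mm, then the turn, a rotation vector about the tool's x, y, z normalised to -1 to 1, where 1 is pi rad, then the opening, from -1 (shut) to 1 (fully open). In form: [[x, y, z, wx, wy, wz, hand], ...]. A call has 1 to 8 rows; each row is the pose to reach, as a shift and turn from the pose commanded when the call began, along the tool's axes at that moment, turning the shorter way round; what a row does not reach only later rows make up. A row lasts 1/12 s, in which the tool goes at most 41.7 mm and 7.16 degrees, less where a joint would pass 70% of its speed; a pose out of reach is approached as far as the arm can. A call with a number of a shift or a turn outside -1 to 1 is refused whole. A call with a gripper value outside its range is refused whole. The fingers move at their own pace and stop on an object; "force" is the grip in N (left out, the last holds). Time passes only in rows, so rows that repeat a pose let the fingers close. It gives the time, the measured TCP pose, the force, the opening and the grip force at its end, in the units of the state.
- status.get_state(): the state, without advancing time (a new reading comes with each control period).
- cams.camera(name): name is "scene" or "top" or "wrist"; returns the picture (384x512x3 uint8, blue, green, red); there is no depth.
- cams.get_calibration(name): a dict with "intrinsics" (3x3 intrinsics, pixels), "R" (3x3) and "t" (3): a world point X has camera coordinates R X + t. Camera axes: x right, y down, z forward; pixel columns grow to the right and rows downward; lengths in m; the calibration is good to about 2 mm. A picture is of the moment at which its call begins: read the wrist's pose just before it. get_calibration takes no time and is no camera call; for the wrist camera it gives the pose at the moment of the call.
- job.close_job(): hands the job in; it is judged then, once.
Trained networks look in the newest picture that a camera, given by its name, has taken for a name from the list of things; names that differ only in an ending like _2 or _b are one class to them, and where a whole thing is asked for, a point or a joint stands for the part that bears it (a point fixed in the world has none). Each returns a list of dicts, best first, with "confidence" (0 to 1); they miss things now and then, are a little off and sometimes report something else, mostly with a low value. They report only what shows in the picture. A call takes as long as a camera call. They do not tell look-alikes from the thing itself.
- models.masks_of(camera, query): "mask" (384x512 bool, what is visible of it) and "box" ([centre column, centre row, width, height] in pixels, round what is visible of it).
The state is a dict: "time_s": time; "joints": joint angles; "joint_velocities": joint speeds; "joint_efforts": joint torques, N m; "tcp_pos": TCP position; "tcp_rot": TCP orientation; "ft_force": force on the tool from outside, world axes, zero at the start; "torque": the same for the moment, N m; "width": finger opening in m; "finger_force": force on a finger pad.
Only numpy, scipy, OpenCV 4.12 (cv2) and the standard library are available. Lean on these libraries where they do the work, as an engineer would, in place of code of your own. Each camera call takes 0.05 s, during which the arm holds its last target. There are 200 camera calls.

## Working session

There is one attempt and no reset: what is moved stays moved. The work goes in short steps, Python scripts to look and compute and a tool call to move; the robot and the scene stay as the last step left them, time stands still between calls to the robot, and variables do not carry over. Pictures are saved under pics/ and viewed, at most 14 in all, crops included, and the job is handed in when it is done.

Besides the shell and the picture viewer there is one more tool, called after ">>>" by a JSON object that holds its "fn" and its "kwargs", one argument or row to a line. servo_tool: Moves the arm, as the interface text tells. Its arguments: {"type":"object","properties":{"plan":{"type":"array","items":{"type":"array","items":{"type":"number","minimum":-1,"maximum":1}}},"force":{"type":"number"}},"required":["plan"]}

```bash
mkdir -p pics; ls; python3 - <<'E'
from station import status,cams,job,models,bot
import cv2,numpy as np
s=status.get_state();print({k:np.round(v,3).tolist() for k,v in s.items()});print(bot.pinch_z)
ims=[cams.camera(n) for n in("top","scene")]
for n,i in zip(("top","scene"),ims):
    cv2.imwrite(f"pics/{n}0.png",i)
    c=cams.get_calibration(n);print(n,np.round(-c["R"].T@c["t"],3),np.round(c["R"],2).tolist(),c["intrinsics"][0][0])
    for q in["choke_center","capacitor_center","transformer_center","heatsink_center","pad_big_round","pad_small_round","pad_square","pad_long","cork","board"]:
        print(n,q,[(round(d["confidence"],2),np.round(d["box"]).tolist()) for d in models.masks_of(n,q)][:3])
E
```

```text
pics
{'time_s': 0.0, 'joints': [1.073, 0.343, 1.525, -0.0, 1.275, -0.146], 'joint_velocities': [0.001, -0.0, 0.002, 0.001, 0.0, -0.001], 'joint_efforts': [-0.001, -43.368, -24.601, -0.0, 0.008, -0.0], 'tcp_pos': [0.181, 0.492, 0.231], 'tcp_rot': [[-0.939, 0.345, -0.001], [0.345, 0.939, -0.001], [0.0, -0.002, -1.0]], 'ft_force': [0.037, 0.183, -0.218], 'torque': [0.065, 0.018, -0.022], 'finger_force': 0.0, 'width': 0.085}
0.0187
top [0.439 0.011 0.939] [[0.02, -1.0, 0.01], [-1.0, -0.02, -0.1], [0.1, -0.01, -1.0]] 400.7779711210656
top choke_center [(0.89, [116.0, 161.0, 27.0, 24.0]), (0.36, [203.0, 225.0, 27.0, 34.0])]
top capacitor_center [(0.82, [402.0, 165.0, 21.0, 21.0]), (0.25, [126.0, 244.0, 45.0, 54.0])]
top transformer_center [(0.79, [256.0, 134.0, 23.0, 29.0]), (0.78, [255.0, 191.0, 20.0, 25.0]), (0.64, [312.0, 138.0, 29.0, 24.0])]
top heatsink_center [(0.72, [204.0, 223.0, 33.0, 33.0])]
top pad_big_round [(0.91, [187.0, 150.0, 49.0, 47.0]), (0.6, [256.0, 135.0, 45.0, 49.0])]
top pad_small_round [(0.71, [203.0, 222.0, 27.0, 25.0])]
top pad_square [(0.95, [398.0, 168.0, 38.0, 
[... 402 characters left out ...]
or_center [(0.85, [144.0, 256.0, 23.0, 22.0]), (0.59, [331.0, 131.0, 33.0, 23.0]), (0.56, [282.0, 160.0, 34.0, 22.0])]
scene transformer_center [(0.94, [231.0, 250.0, 22.0, 30.0]), (0.89, [258.0, 195.0, 26.0, 24.0]), (0.67, [282.0, 231.0, 24.0, 25.0])]
scene heatsink_center [(0.61, [282.0, 160.0, 39.0, 23.0])]
scene pad_big_round [(0.73, [330.0, 200.0, 36.0, 34.0]), (0.72, [281.0, 236.0, 48.0, 37.0]), (0.53, [374.0, 170.0, 27.0, 22.0])]
scene pad_small_round [(0.58, [283.0, 170.0, 18.0, 2.0])]
scene pad_square [(0.8, [148.0, 266.0, 36.0, 37.0])]
scene pad_long [(0.64, [375.0, 174.0, 33.0, 31.0])]
scene cork [(0.83, [198.0, 196.0, 50.0, 46.0])]
scene board [(0.92, [329.0, 129.0, 34.0, 26.0])]
```

```bash
python3 - <<'E'
import cv2
i=cv2.imread("pics/top0.png")[100:300,80:440];cv2.imwrite("pics/top0c.png",cv2.resize(i,(792,440),interpolation=cv2.INTER_CUBIC))
E
```

```text
(no output)
```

View pics/top0c.png

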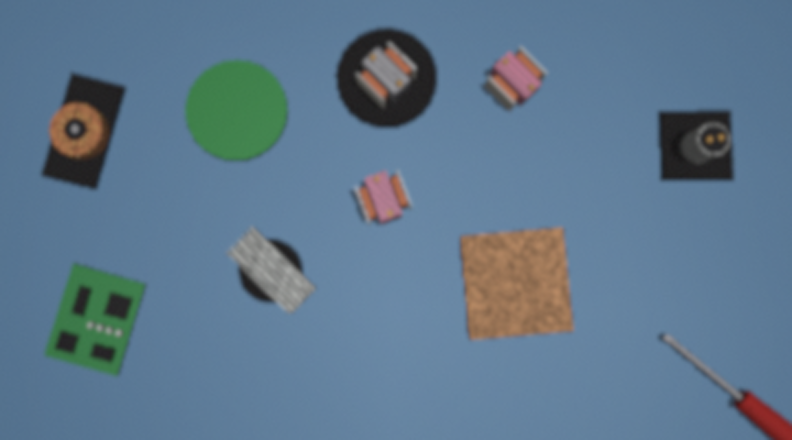

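The view shows the choke on the oblong pad (115,159), the heat sink on the small round pad (203,223), the transformer on the big round pad (256,135) and the capacitor on the square pad (400,165). The cork at (313,228) is empty, with pink decoys at (315,135) and (254,190). The plan is choke→cork, heat sink→long, capacitor→small round, transformer→square, then choke→big round.

```bash
cat > h.py <<'E'
from station import status,cams,job,models,bot
import cv2,numpy as np
from scipy.spatial.transform import Rotation as Rn
TOP=dict(choke=.034,capacitor=.063,transformer=.050,heatsink=.040)
def plane(c,px,z):
    px=np.atleast_2d(np.asarray(px,float)); d=np.c_[px,np.ones(len(px))]@np.linalg.inv(c["intrinsics"]).T@c["R"]
    o=-c["R"].T@c["t"]; return (o+d*((z-o[2])/d[:,2])[:,None])[:,:2]
def pix(c,X):
    p=(np.asarray(c["R"])@np.asarray(X)+c["t"])@np.asarray(c["intrinsics"]).T; return p[:2]/p[2]
def go(xy,z,yaw,s=None):
    """rows numbers for TCP at xy,z pointing down, closing axis (tool y) along yaw (mod pi)"""
    s=s or status.get_state(); R=s["tcp_rot"]; best=None
    for a in(yaw,yaw+np.pi):
        y=np.array([np.cos(a),np.sin(a),0]);zz=np.array([0,0,-1.]);T=np.c_[np.cross(y,zz),y,zz]
        r=Rn.from_matrix(R.T@T).as_rotvec()
        if best is None or np.linalg.norm(r)<np.linalg.norm(best): best=r
    return np.round(np.r_[R.T@(np.r_[xy,z]-s["tcp_pos"])/.2,best/np.pi],4).tolist()
def rect(P):
    (cx,cy),(w,h),a=cv2.minAreaRect((P*1000).astype(np.float32)); a=np.radians(a)
    if h>w: w,h=h,w;a+=np.pi/2
    return np.round([cx/1000,cy/1000],4),(round(w),round(h)),round(float((a+np.pi/2)%np.pi-np.pi/2),3)
def circ(P):
    (x,y),r=cv2.minEnclosingCircle((P*1000).astype(np.float32)); return np.round([x/1000,y/1000],4),round(2*r,1)
E
python3 - <<'E'
from h import *
im=cv2.imread("pics/top0.png");c=cams.get_calibration("top")
dark=(im.max(2)<60)
for n,(x,y) in dict(long=(118,159),small=(203,223),big=(256,135),square=(397,166)).items():
    m=np.zeros_like(dark);m[y-32:y+32,x-32:x+32]=dark[y-32:y+32,x-32:x+32]
    k,l,st,_=cv2.connectedComponentsWithStats(m.astype(np.uint8)); 
    P=plane(c,np.argwhere(l>0)[:,::-1] if 0 else np.argwhere(l==1+np.argmax(st[1:,4]))[:,::-1],.008)
    print(n,rect(P),circ(P))
cams.camera("top")
for q,z in(("choke_center",.021),("capacitor_center",.0355),("transformer_center",.029),("heatsink_center",.04),("cork",.008),("board",.01)):
    for d in models.masks_of("top",q)[:2]:
        P=plane(c,np.argwhere(d["mask"])[:,::-1],z);print(q,round(d["confidence"],2),P.mean(0).round(3),rect(P))
w=cams.camera("wrist");cw=cams.get_calibration("wrist");cv2.imwrite("pics/w0.png",w)
s=status.get_state();o=-cw["R"].T@cw["t"]
print("wrist cam in tool",(s["tcp_rot"].T@(o-s["tcp_pos"])).round(3),(cw["R"]@s["tcp_rot"]).round(2).tolist(),cw["intrinsics"][0][0])
E
```

```text
long (array([0.6054, 0.3373]), (110, 57), -0.229) (array([0.6048, 0.3364]), 120.3)
small (array([0.4417, 0.152 ]), (36, 8), 0.814) (array([0.4447, 0.1492]), 36.1)
big (array([0.6706, 0.0152]), (102, 101), -1.548) (array([0.6706, 0.0159]), 104.3)
square (array([ 0.6046, -0.3162]), (73, 69), -1.549) (array([ 0.6046, -0.3164]), 99.1)
choke_center 0.72 [0.603 0.337] (array([0.6034, 0.3369]), (61, 56), -1.549)
capacitor_center 0.86 [ 0.601 -0.317] (array([ 0.6017, -0.3171]), (51, 30), -1.09)
transformer_center 0.95 [ 0.668 -0.121] (array([ 0.6682, -0.1205]), (57, 49), -0.778)
transformer_center 0.83 [0.67  0.016] (array([0.6705, 0.0158]), (51, 50), -0.772)
heatsink_center 0.74 [0.461 0.128] (array([0.4614, 0.1284]), (90, 37), 0.833)
cork 0.62 [ 0.453 -0.126] (array([ 0.4538, -0.126 ]), (114, 114), -1.463)
board 0.61 [0.407 0.314] (array([0.4067, 0.3142]), (100, 80), -0.256)
wrist cam in tool [ 0.084 -0.001 -0.142] [[0.0, 1.0, -0.0], [-0.95, 0.0, -0.32], [-0.32, 0.0, 0.95]] 298.71672103031756
```

View pics/w0.png

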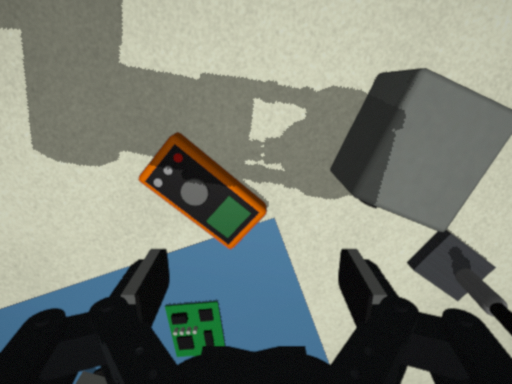

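```bash
cat >> h.py <<'E'
def plan(wps,step=.034):
    """wps: (x,y,z,yaw,hand,holdrows); prints compact calls: list of target rows (k = times repeated)"""
    s=status.get_state();p=np.array(s["tcp_pos"]);R=np.array(s["tcp_rot"])
    for x,y,z,yaw,hand,hold in wps:
        T=None
        for a in(yaw,yaw+np.pi):
            yy=np.array([np.cos(a),np.sin(a),0]);zz=np.array([0,0,-1.]);C=np.c_[np.cross(yy,zz),yy,zz]
            r=Rn.from_matrix(R.T@C).as_rotvec()
            if T is None or np.linalg.norm(r)<np.linalg.norm(rb): T,rb=C,r
        q=np.array([x,y,z]);D=q-p
        n=int(max(np.ceil(np.linalg.norm(D)/step),np.ceil(np.linalg.norm(rb)/.11),1))
        nc=int(max(np.ceil(n/8),np.ceil(np.abs(D).max()/.19)));nr=int(np.ceil(n/nc))
        for k in range(nc):
            R1=R@Rn.from_rotvec(rb/nc).as_matrix();p1=p+D/nc
            sh=R.T@(p1-p)/.2;rv=rb/nc/np.pi
            print("CALL x%d"%nr,np.round(np.r_[sh,rv],3).tolist(),"hand",hand,"hold",hold if k==nc-1 else 0)
            p,R=p1,R1
E
python3 - <<'E'
from h import *
plan([(.603,.337,.19,1.34,1,1)],.041)
E
```

```text
CALL x4 [-0.75, -0.001, 0.069, 0.0, 0.0, -0.013] hand 1 hold 0
CALL x4 [-0.749, -0.032, 0.069, 0.0, 0.0, -0.013] hand 1 hold 0
CALL x4 [-0.747, -0.062, 0.069, 0.0, 0.0, -0.013] hand 1 hold 1
```

>>> {"fn": "servo_tool", "kwargs": {
  "plan": [
    [-0.75, 0, 0.069, 0, 0, -0.013, 1],
    [-0.75, 0, 0.069, 0, 0, -0.013, 1],
    [-0.75, 0, 0.069, 0, 0, -0.013, 1],
    [-0.75, 0, 0.069, 0, 0, -0.013, 1]
  ]
}}

```text
time_s: 1.83
tcp_pos: [0.3247, 0.4398, 0.2172]
tcp_rot: [[-0.952, 0.307, 0.001], [0.307, 0.952, -0.0], [-0.001, -0.0, -1.0]]
ft_force: [1.0, -0.0, 0.8]
width: 0.0856
finger_force: 0.0
```

>>> {"fn": "servo_tool", "kwargs": {
  "plan": [
    [-0.75, -0.032, 0.069, 0, 0, -0.013, 1],
    [-0.75, -0.032, 0.069, 0, 0, -0.013, 1],
    [-0.75, -0.032, 0.069, 0, 0, -0.013, 1],
    [-0.75, -0.032, 0.069, 0, 0, -0.013, 1]
  ]
}}

```text
time_s: 2.17
tcp_pos: [0.466, 0.3872, 0.2031]
tcp_rot: [[-0.963, 0.269, 0.001], [0.269, 0.963, -0.0], [-0.001, -0.0, -1.0]]
ft_force: [-0.0, 0.7, -0.5]
width: 0.0853
finger_force: 0.0
```

>>> {"fn": "servo_tool", "kwargs": {
  "plan": [
    [-0.75, -0.062, 0.069, 0, 0, -0.013, 1],
    [-0.75, -0.062, 0.069, 0, 0, -0.013, 1],
    [-0.75, -0.062, 0.069, 0, 0, -0.013, 1],
    [-0.75, -0.062, 0.069, 0, 0, -0.013, 1],
    [-0.75, -0.062, 0.069, 0, 0, -0.013, 1]
  ]
}}

```text
time_s: 2.58
tcp_pos: [0.6083, 0.3335, 0.1878]
tcp_rot: [[-0.973, 0.232, 0.0], [0.232, 0.973, -0.001], [-0.001, -0.001, -1.0]]
ft_force: [-0.2, 0.2, -0.9]
width: 0.0857
finger_force: 0.0
```

```bash
cat >> h.py <<'E'
def look(name,qs,save=None):
    for _ in range(1): w=cams.camera(name)
    c=cams.get_calibration(name)
    if save: cv2.imwrite(save,w)
    for q,z in qs:
        for d in models.masks_of(name,q)[:2]:
            m=d["mask"].astype(np.uint8);H=cv2.findContours(m,0,1)[0];H=max(H,key=cv2.contourArea)[:,0]
            P=plane(c,H,z);print(q,round(d["confidence"],2),"px",np.round(d["box"]).tolist(),"rect",rect(P),"circ",circ(P))
E
python3 - <<'E'
from h import *
s=status.get_state();print(s["time_s"],s["tcp_pos"].round(4),np.round(s["tcp_rot"],3).tolist(),s["joints"].round(2))
look("wrist",[("choke_center",.034),("pad_long",.008)],"pics/w1.png")
plan([(.603,.337,.05,1.34,1,0)])
E
```

```text
2.5833 [0.6083 0.3335 0.1878] [[-0.973, 0.232, 0.0], [0.232, 0.973, -0.001], [-0.001, -0.001, -1.0]] [ 0.39  0.69  1.05 -0.    1.4  -0.94]
choke_center 0.87 px [255.0, 166.0, 54.0, 57.0] rect (array([0.5974, 0.3385]), (56, 56), -1.024) circ (array([0.5974, 0.3376]), 59.9)
pad_long 0.75 px [259.0, 159.0, 58.0, 109.0] rect (array([0.5698, 0.347 ]), (60, 50), 1.338) circ (array([0.5704, 0.3462]), 75.2)
CALL x5 [0.001, -0.001, 0.697, -0.0, -0.0, 0.0] hand 1 hold 0
```

View pics/w1.png

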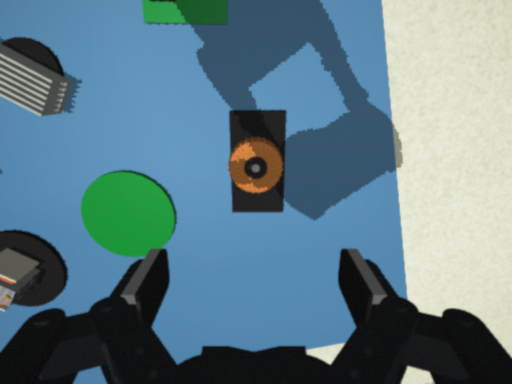

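The choke is centred at pixel (255,166), consistent with the top view, and the pad is upright in the image. I'm going down to grip it.

>>> {"fn": "servo_tool", "kwargs": {
  "plan": [
    [0.02, 0.025, 0.2, 0, 0, 0, 1],
    [0.035, 0.025, 0.4, 0, 0, 0, 1],
    [0.035, 0.025, 0.58, 0, 0, 0, 1],
    [0.035, 0.025, 0.7, 0, 0, 0, 1],
    [0.035, 0.025, 0.8, 0, 0, 0, 1],
    [0.035, 0.025, 0.87, 0, 0, 0, 1],
    [0.035, 0.025, 0.905, 0, 0, 0, 1],
    [0.035, 0.025, 0.905, 0, 0, 0, 1]
  ]
}}

```text
time_s: 3.4
tcp_pos: [0.5963, 0.3443, 0.0077]
tcp_rot: [[-0.974, 0.226, -0.003], [0.226, 0.974, -0.001], [0.002, -0.002, -1.0]]
ft_force: [-0.2, -0.5, -0.2]
width: 0.0855
finger_force: 0.0
```

>>> {"fn": "servo_tool", "kwargs": {
  "plan": [
    [0, 0, 0, 0, 0, 0, -0.2],
    [0, 0, 0, 0, 0, 0, -0.2],
    [0, 0, 0, 0, 0, 0, -0.2],
    [0, 0, 0, 0, 0, 0, -0.2],
    [0, 0, 0, 0, 0, 0, -0.2],
    [0, 0, 0, 0, 0, 0, -0.2],
    [0, 0, 0, 0, 0, 0, -0.2],
    [0, 0, 0, 0, 0, 0, -0.2]
  ],
  "force": 60
}}

```text
time_s: 4.07
tcp_pos: [0.5992, 0.3442, 0.0113]
tcp_rot: [[-0.974, 0.227, 0.003], [0.227, 0.974, 0.002], [-0.003, 0.002, -1.0]]
ft_force: [-0.7, -0.7, 5.7]
width: 0.0532
finger_force: 64.2
```

>>> {"fn": "servo_tool", "kwargs": {
  "plan": [
    [0, 0, -0.05, 0, 0, 0, -0.2],
    [0, 0, -0.15, 0, 0, 0, -0.2],
    [0, 0, -0.3, 0, 0, 0, -0.2],
    [0, 0, -0.45, 0, 0, 0, -0.2],
    [0, 0, -0.6, 0, 0, 0, -0.2],
    [0, 0, -0.6, 0, 0, 0, -0.2],
    [0, 0, -0.6, 0, 0, 0, -0.2],
    [0, 0, -0.6, 0, 0, 0, -0.2]
  ]
}}

```text
time_s: 4.73
tcp_pos: [0.5975, 0.3434, 0.1284]
tcp_rot: [[-0.974, 0.227, -0.001], [0.227, 0.974, -0.0], [0.001, -0.001, -1.0]]
ft_force: [0.0, -0.2, -2.8]
width: 0.0529
finger_force: 63.4
```

```bash
python3 - <<'E'
from h import *
s=status.get_state();print(s["time_s"],s["tcp_pos"].round(4),s["width"])
look("wrist",[("pad_long",.008)],"pics/w2.png")
plan([(.454,-.126,.13,1.34,-.2,0)])
E
```

```text
4.7333 [0.5975 0.3434 0.1284] 0.05292242065775453
pad_long 0.65 px [250.0, 179.0, 69.0, 96.0] rect (array([0.5906, 0.3406]), (87, 59), -0.228) circ (array([0.5905, 0.3399]), 104.3)
CALL x5 [0.054, -0.816, -0.003, -0.0, -0.0, 0.0] hand -0.2 hold 0
CALL x5 [0.054, -0.816, -0.004, -0.0, -0.0, 0.0] hand -0.2 hold 0
CALL x5 [0.054, -0.816, -0.004, -0.0, -0.0, 0.0] hand -0.2 hold 0
```

View pics/w2.png

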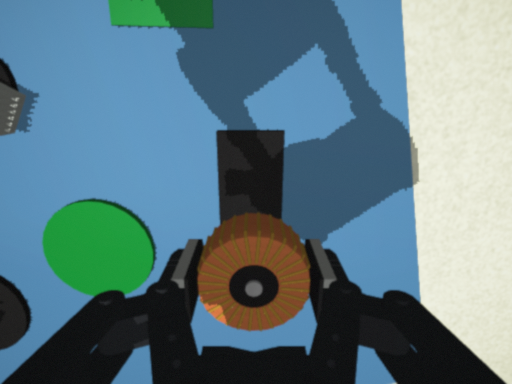

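The choke is held level and centred between the fingers (253,285). The pad's visible end gives an oblong pad centre of (.605,.337), which agrees with the top view.

>>> {"fn": "servo_tool", "kwargs": {
  "plan": [
    [0.01, -0.13, 0, 0, 0, 0, -0.2],
    [0.03, -0.3, 0, 0, 0, 0, -0.2],
    [0.04, -0.47, 0, 0, 0, 0, -0.2],
    [0.05, -0.64, 0, 0, 0, 0, -0.2],
    [0.054, -0.816, 0, 0, 0, 0, -0.2]
  ]
}}

```text
time_s: 5.25
tcp_pos: [0.5488, 0.186, 0.1273]
tcp_rot: [[-0.974, 0.227, -0.003], [0.227, 0.974, -0.0], [0.003, -0.001, -1.0]]
ft_force: [0.5, 0.2, -1.9]
width: 0.0528
finger_force: 63.5
```

>>> {"fn": "servo_tool", "kwargs": {
  "plan": [
    [0.01, -0.17, 0, 0, 0, 0, -0.2],
    [0.03, -0.34, 0, 0, 0, 0, -0.2],
    [0.04, -0.5, 0, 0, 0, 0, -0.2],
    [0.05, -0.66, 0, 0, 0, 0, -0.2],
    [0.054, -0.816, 0, 0, 0, 0, -0.2]
  ]
}}

```text
time_s: 5.67
tcp_pos: [0.5012, 0.0294, 0.1278]
tcp_rot: [[-0.974, 0.227, -0.003], [0.227, 0.974, 0.0], [0.003, -0.0, -1.0]]
ft_force: [0.7, -0.3, -2.5]
width: 0.0531
finger_force: 63.5
```

>>> {"fn": "servo_tool", "kwargs": {
  "plan": [
    [0.01, -0.17, 0, 0, 0, 0, -0.2],
    [0.03, -0.34, 0, 0, 0, 0, -0.2],
    [0.04, -0.5, 0, 0, 0, 0, -0.2],
    [0.05, -0.66, 0, 0, 0, 0, -0.2],
    [0.054, -0.816, 0, 0, 0, 0, -0.2],
    [0.054, -0.816, 0, 0, 0, 0, -0.2],
    [0.054, -0.816, 0, 0, 0, 0, -0.2],
    [0.054, -0.816, 0, 0, 0, 0, -0.2]
  ]
}}

```text
time_s: 6.33
tcp_pos: [0.4548, -0.1253, 0.1281]
tcp_rot: [[-0.974, 0.228, -0.002], [0.228, 0.974, 0.001], [0.002, 0.001, -1.0]]
ft_force: [-0.3, 0.7, -2.3]
width: 0.0533
finger_force: 63.7
```

>>> {"fn": "servo_tool", "kwargs": {
  "plan": [
    [0, 0, 0.15, 0, 0, 0, -0.2],
    [0, 0, 0.3, 0, 0, 0, -0.2],
    [0, 0, 0.42, 0, 0, 0, -0.2],
    [0, 0, 0.5, 0, 0, 0, -0.2],
    [0, 0, 0.54, 0, 0, 0, -0.2],
    [0, 0, 0.57, 0, 0, 0, -0.2],
    [0, 0, 0.57, 0, 0, 0, -0.2],
    [0, 0, 0.57, 0, 0, 0, -0.2]
  ]
}}

```text
time_s: 7.0
tcp_pos: [0.4558, -0.1255, 0.0153]
tcp_rot: [[-0.974, 0.227, 0.001], [0.227, 0.974, -0.0], [-0.001, -0.0, -1.0]]
ft_force: [0.4, -0.2, -1.5]
width: 0.0534
finger_force: 63.8
```

>>> {"fn": "servo_tool", "kwargs": {
  "plan": [
    [0, 0, 0.01, 0, 0, 0, -0.2],
    [0, 0, 0.018, 0, 0, 0, -0.2],
    [0, 0, 0.018, 0, 0, 0, -0.2],
    [0, 0, 0.018, 0, 0, 0, -0.2]
  ]
}}

```text
time_s: 7.33
tcp_pos: [0.4555, -0.1259, 0.0116]
tcp_rot: [[-0.974, 0.227, 0.001], [0.227, 0.974, -0.0], [-0.001, -0.0, -1.0]]
ft_force: [0.5, -0.4, -2.0]
width: 0.053
finger_force: 63.8
```

>>> {"fn": "servo_tool", "kwargs": {
  "plan": [
    [0, 0, 0.01, 0, 0, 0, -0.2],
    [0, 0, 0.015, 0, 0, 0, -0.2],
    [0, 0, 0.015, 0, 0, 0, -0.2],
    [0, 0, 0.015, 0, 0, 0, -0.2]
  ]
}}

```text
time_s: 7.67
tcp_pos: [0.4557, -0.1259, 0.0112]
tcp_rot: [[-0.974, 0.227, 0.002], [0.227, 0.974, -0.001], [-0.002, -0.0, -1.0]]
ft_force: [-8.5, 1.9, 31.0]
width: 0.053
finger_force: 67.4
```

>>> {"fn": "servo_tool", "kwargs": {
  "plan": [
    [0, 0, -0.012, 0, 0, 0, -0.2],
    [0, 0, -0.012, 0, 0, 0, 1],
    [0, 0, -0.012, 0, 0, 0, 1],
    [0, 0, -0.012, 0, 0, 0, 1],
    [0, 0, -0.012, 0, 0, 0, 1],
    [0, 0, -0.012, 0, 0, 0, 1],
    [0, 0, -0.012, 0, 0, 0, 1]
  ]
}}

```text
time_s: 8.25
tcp_pos: [0.4552, -0.1257, 0.0104]
tcp_rot: [[-0.974, 0.227, -0.0], [0.227, 0.974, 0.0], [0.0, 0.0, -1.0]]
ft_force: [1.2, -0.5, -0.3]
width: 0.0853
finger_force: 0.0
```

>>> {"fn": "servo_tool", "kwargs": {
  "plan": [
    [0, 0, -0.1, 0, 0, 0, 1],
    [0, 0, -0.25, 0, 0, 0, 1],
    [0, 0, -0.42, 0, 0, 0, 1],
    [0, 0, -0.6, 0, 0, 0, 1],
    [0, 0, -0.75, 0, 0, 0, 1],
    [0, 0, -0.85, 0, 0, 0, 1],
    [0, 0, -0.85, 0, 0, 0, 1],
    [0, 0, -0.85, 0, 0, 0, 1]
  ]
}}

```text
time_s: 8.92
tcp_pos: [0.4557, -0.1259, 0.1814]
tcp_rot: [[-0.974, 0.227, 0.002], [0.227, 0.974, -0.001], [-0.002, -0.0, -1.0]]
ft_force: [-1.5, -0.2, -0.9]
width: 0.0853
finger_force: 0.0
```

```bash
python3 - <<'E'
from h import *
s=status.get_state();print(s["time_s"],s["tcp_pos"].round(4),s["width"])
look("wrist",[("choke_center",.034),("cork",.008)])
# heatsink yaw .833 -> closing axis .833+pi/2=2.404 (or -.738)
plan([(.461,.128,.18,-.738,1,0)],.041)
E
```

```text
8.9167 [ 0.4557 -0.1259  0.1814] 0.08534578038161998
choke_center 0.87 px [252.0, 179.0, 54.0, 60.0] rect (array([ 0.4568, -0.1269]), (59, 55), -0.199) circ (array([ 0.4569, -0.1262]), 59.0)
choke_center 0.47 px [414.0, 286.0, 60.0, 47.0] rect (array([0.6189, 0.0261]), (92, 37), 0.824) circ (array([0.627 , 0.0186]), 93.0)
cork 0.71 px [254.0, 161.0, 127.0, 120.0] rect (array([ 0.4505, -0.1273]), (110, 109), 0.106) circ (array([ 0.4505, -0.1273]), 149.4)
CALL x5 [0.128, 0.621, -0.001, 0.0, -0.0, -0.169] hand 1 hold 0
CALL x5 [-0.204, 0.6, -0.002, 0.0, -0.0, -0.169] hand 1 hold 0
```

>>> {"fn": "servo_tool", "kwargs": {
  "plan": [
    [0.03, 0.13, 0, 0, 0, -0.035, 1],
    [0.05, 0.26, 0, 0, 0, -0.07, 1],
    [0.08, 0.38, 0, 0, 0, -0.1, 1],
    [0.1, 0.5, 0, 0, 0, -0.135, 1],
    [0.128, 0.621, 0, 0, 0, -0.169, 1]
  ]
}}

```text
time_s: 9.48
tcp_pos: [0.4579, 0.0022, 0.1792]
tcp_rot: [[-0.953, -0.302, -0.003], [-0.302, 0.953, 0.001], [0.003, 0.001, -1.0]]
ft_force: [1.1, 0.7, 0.7]
width: 0.0858
finger_force: 0.0
```

>>> {"fn": "servo_tool", "kwargs": {
  "plan": [
    [-0.04, 0.12, 0, 0, 0, -0.035, 1],
    [-0.08, 0.24, 0, 0, 0, -0.07, 1],
    [-0.12, 0.36, 0, 0, 0, -0.1, 1],
    [-0.16, 0.48, 0, 0, 0, -0.135, 1],
    [-0.204, 0.6, 0, 0, 0, -0.169, 1],
    [-0.204, 0.6, 0, 0, 0, -0.169, 1],
    [-0.204, 0.6, 0, 0, 0, -0.169, 1],
    [-0.204, 0.6, 0, 0, 0, -0.169, 1]
  ]
}}

```text
time_s: 10.15
tcp_pos: [0.4614, 0.1273, 0.1796]
tcp_rot: [[-0.674, -0.739, -0.002], [-0.739, 0.674, -0.001], [0.002, 0.001, -1.0]]
ft_force: [-0.2, -0.9, 0.3]
width: 0.0853
finger_force: 0.0
```

```bash
python3 - <<'E'
from h import *
s=status.get_state();print(s["time_s"],s["tcp_pos"].round(4),s["joints"].round(2))
look("wrist",[("heatsink_center",.04),("pad_small_round",.008)],"pics/w3.png")
plan([(.461,.128,.014,-.738,1,0)])
E
```

```text
10.15 [0.4614 0.1273 0.1796] [ 0.11  0.31  1.73 -0.    1.11 -2.29]
heatsink_center 0.89 px [254.0, 173.0, 34.0, 90.0] rect (array([0.4588, 0.126 ]), (91, 36), 0.83) circ (array([0.4593, 0.1255]), 96.3)
pad_small_round 0.73 px [257.0, 174.0, 60.0, 45.0] rect (array([0.4418, 0.1488]), (53, 16), 0.804) circ (array([0.446 , 0.1448]), 53.1)
CALL x5 [-0.002, 0.007, 0.832, 0.0, -0.0, -0.001] hand 1 hold 0
```

View pics/w3.png

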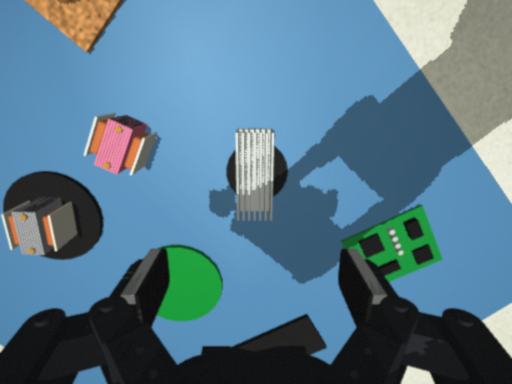

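The heat sink sits on the small round pad at pixel (254,173), aligned with the gripper. I'm descending.

>>> {"fn": "servo_tool", "kwargs": {
  "plan": [
    [0, 0.005, 0.15, 0, 0, 0, 1],
    [0, 0.005, 0.3, 0, 0, 0, 1],
    [0, 0.005, 0.45, 0, 0, 0, 1],
    [0, 0.005, 0.6, 0, 0, 0, 1],
    [0, 0.005, 0.72, 0, 0, 0, 1],
    [0, 0.005, 0.8, 0, 0, 0, 1],
    [0, 0.005, 0.83, 0, 0, 0, 1],
    [0, 0.005, 0.83, 0, 0, 0, 1]
  ]
}}

```text
time_s: 10.97
tcp_pos: [0.4605, 0.1276, 0.0135]
tcp_rot: [[-0.674, -0.739, -0.003], [-0.739, 0.674, -0.0], [0.002, 0.002, -1.0]]
ft_force: [0.3, 0.1, -0.5]
width: 0.0855
finger_force: 0.0
```

>>> {"fn": "servo_tool", "kwargs": {
  "plan": [
    [0, 0, 0, 0, 0, 0, -0.6],
    [0, 0, 0, 0, 0, 0, -0.6],
    [0, 0, 0, 0, 0, 0, -0.6],
    [0, 0, 0, 0, 0, 0, -0.6],
    [0, 0, 0, 0, 0, 0, -0.6],
    [0, 0, 0, 0, 0, 0, -0.6],
    [0, 0, 0, 0, 0, 0, -0.6],
    [0, 0, 0, 0, 0, 0, -0.6]
  ],
  "force": 60
}}

```text
time_s: 11.63
tcp_pos: [0.462, 0.1285, 0.0159]
tcp_rot: [[-0.673, -0.74, 0.002], [-0.74, 0.673, 0.0], [-0.002, -0.002, -1.0]]
ft_force: [-0.3, -0.6, 5.7]
width: 0.0351
finger_force: 60.9
```

>>> {"fn": "servo_tool", "kwargs": {
  "plan": [
    [0, 0, -0.05, 0, 0, 0, -0.6],
    [0, 0, -0.15, 0, 0, 0, -0.6],
    [0, 0, -0.3, 0, 0, 0, -0.6],
    [0, 0, -0.45, 0, 0, 0, -0.6],
    [0, 0, -0.6, 0, 0, 0, -0.6],
    [0, 0, -0.6, 0, 0, 0, -0.6],
    [0, 0, -0.6, 0, 0, 0, -0.6],
    [0, 0, -0.6, 0, 0, 0, -0.6]
  ]
}}

```text
time_s: 12.3
tcp_pos: [0.4606, 0.1284, 0.1346]
tcp_rot: [[-0.673, -0.74, -0.0], [-0.74, 0.673, 0.0], [0.0, 0.0, -1.0]]
ft_force: [0.6, -0.3, -1.9]
width: 0.0348
finger_force: 60.1
```

```bash
python3 - <<'E'
from h import *
s=status.get_state();print(s["time_s"],s["tcp_pos"].round(4),s["joints"].round(2))
look("wrist",[("heatsink_center",.15),("pad_small_round",.008)],"pics/w4.png")
look("top",[("pad_small_round",.008)])
plan([(.605,.337,.135,1.342,-.6,0),(.605,.337,.02,1.342,-.6,0)])
E
```

```text
12.3 [0.4606 0.1284 0.1346] [ 0.11  0.36  1.79  0.    0.99 -2.29]
heatsink_center 0.62 px [254.0, 258.0, 82.0, 185.0] rect (array([0.4593, 0.1275]), (102, 38), 0.835) circ (array([0.4578, 0.1278]), 104.5)
heatsink_center 0.35 px [43.0, 232.0, 81.0, 95.0] rect (array([0.5206, 0.0478]), (51, 35), 0.792) circ (array([0.526 , 0.0426]), 52.4)
pad_small_round 0.61 px [256.0, 158.0, 51.0, 20.0] rect (array([0.4425, 0.112 ]), (53, 17), -0.713) circ (array([0.4471, 0.1173]), 52.6)
CALL x5 [-0.629, 0.084, -0.004, 0.0, -0.0, 0.169] hand -0.6 hold 0
CALL x5 [-0.5, 0.391, -0.004, 0.0, -0.0, 0.169] hand -0.6 hold 0
CALL x4 [0.0, -0.0, 0.575, 0.0, -0.0, 0.0] hand -0.6 hold 0
```

View pics/w4.png

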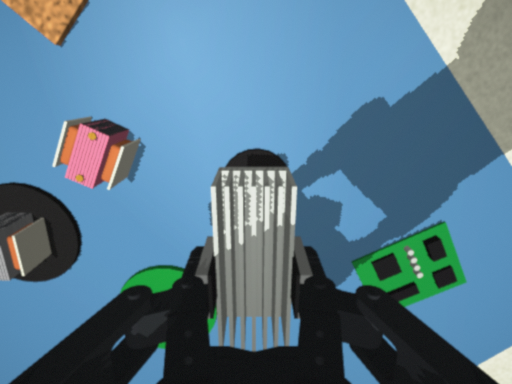

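The heat sink is held straight and centred in the fingers (254,258). Next is the oblong pad.

>>> {"fn": "servo_tool", "kwargs": {
  "plan": [
    [-0.12, 0.02, 0, 0, 0, 0.03, -0.6],
    [-0.25, 0.035, 0, 0, 0, 0.065, -0.6],
    [-0.38, 0.05, 0, 0, 0, 0.1, -0.6],
    [-0.5, 0.07, 0, 0, 0, 0.135, -0.6],
    [-0.629, 0.084, 0, 0, 0, 0.169, -0.6]
  ]
}}

```text
time_s: 12.97
tcp_pos: [0.5334, 0.2336, 0.1338]
tcp_rot: [[-0.956, -0.292, -0.002], [-0.292, 0.956, -0.0], [0.002, 0.0, -1.0]]
ft_force: [-0.4, 0.1, -0.5]
width: 0.0348
finger_force: 60.0
```

>>> {"fn": "servo_tool", "kwargs": {
  "plan": [
    [-0.1, 0.08, 0, 0, 0, 0.035, -0.6],
    [-0.2, 0.16, 0, 0, 0, 0.07, -0.6],
    [-0.3, 0.24, 0, 0, 0, 0.1, -0.6],
    [-0.4, 0.32, 0, 0, 0, 0.135, -0.6],
    [-0.5, 0.391, 0, 0, 0, 0.169, -0.6],
    [-0.5, 0.391, 0, 0, 0, 0.169, -0.6],
    [-0.5, 0.391, 0, 0, 0, 0.169, -0.6],
    [-0.5, 0.391, 0, 0, 0, 0.169, -0.6]
  ]
}}

```text
time_s: 13.63
tcp_pos: [0.6049, 0.3365, 0.1335]
tcp_rot: [[-0.974, 0.226, -0.002], [0.226, 0.974, -0.001], [0.002, -0.002, -1.0]]
ft_force: [-1.3, -0.1, -1.3]
width: 0.0347
finger_force: 60.2
```

>>> {"fn": "servo_tool", "kwargs": {
  "plan": [
    [0, 0, 0.15, 0, 0, 0, -0.6],
    [0, 0, 0.3, 0, 0, 0, -0.6],
    [0, 0, 0.44, 0, 0, 0, -0.6],
    [0, 0, 0.52, 0, 0, 0, -0.6],
    [0, 0, 0.56, 0, 0, 0, -0.6],
    [0, 0, 0.58, 0, 0, 0, -0.6],
    [0, 0, 0.58, 0, 0, 0, -0.6],
    [0, 0, 0.58, 0, 0, 0, -0.6]
  ]
}}

```text
time_s: 14.3
tcp_pos: [0.6064, 0.3371, 0.0202]
tcp_rot: [[-0.974, 0.227, 0.002], [0.227, 0.974, 0.001], [-0.002, 0.001, -1.0]]
ft_force: [0.1, -0.5, -1.2]
width: 0.0351
finger_force: 60.2
```

>>> {"fn": "servo_tool", "kwargs": {
  "plan": [
    [0, 0, 0.01, 0, 0, 0, -0.6],
    [0, 0, 0.02, 0, 0, 0, -0.6],
    [0, 0, 0.02, 0, 0, 0, -0.6],
    [0, 0, 0.02, 0, 0, 0, -0.6]
  ]
}}

```text
time_s: 14.63
tcp_pos: [0.6065, 0.3375, 0.016]
tcp_rot: [[-0.974, 0.227, 0.002], [0.227, 0.974, 0.001], [-0.002, 0.001, -1.0]]
ft_force: [0.5, 0.2, 3.6]
width: 0.0349
finger_force: 60.7
```

>>> {"fn": "servo_tool", "kwargs": {
  "plan": [
    [0, 0, 0, 0, 0, 0, 1],
    [0, 0, 0, 0, 0, 0, 1],
    [0, 0, 0, 0, 0, 0, 1],
    [0, 0, 0, 0, 0, 0, 1],
    [0, 0, 0, 0, 0, 0, 1],
    [0, 0, 0, 0, 0, 0, 1],
    [0, 0, 0, 0, 0, 0, 1]
  ]
}}

```text
time_s: 15.22
tcp_pos: [0.6056, 0.3371, 0.0146]
tcp_rot: [[-0.974, 0.227, -0.0], [0.227, 0.974, 0.0], [0.0, 0.0, -1.0]]
ft_force: [0.6, 0.6, -0.4]
width: 0.0852
finger_force: 0.0
```

>>> {"fn": "servo_tool", "kwargs": {
  "plan": [
    [0, 0, -0.1, 0, 0, 0, 1],
    [0, 0, -0.25, 0, 0, 0, 1],
    [0, 0, -0.42, 0, 0, 0, 1],
    [0, 0, -0.6, 0, 0, 0, 1],
    [0, 0, -0.75, 0, 0, 0, 1],
    [0, 0, -0.85, 0, 0, 0, 1],
    [0, 0, -0.85, 0, 0, 0, 1],
    [0, 0, -0.85, 0, 0, 0, 1]
  ]
}}

```text
time_s: 15.88
tcp_pos: [0.6061, 0.3373, 0.1862]
tcp_rot: [[-0.974, 0.227, 0.003], [0.227, 0.974, 0.001], [-0.002, 0.002, -1.0]]
ft_force: [0.1, -0.6, -0.8]
width: 0.0855
finger_force: 0.0
```

```bash
python3 - <<'E'
from h import *
s=status.get_state();print(s["time_s"],s["tcp_pos"].round(4),s["joints"].round(2))
look("wrist",[("heatsink_center",.04),("pad_long",.008)])
look("top",[("pad_small_round",.008),("heatsink_center",.04),("board",.01)])
plan([(.601,-.317,.2,.2,1,0)],.041)
E
```

```text
15.8833 [0.6061 0.3373 0.1862] [ 0.4   0.69  1.06  0.    1.39 -0.94]
heatsink_center 0.8 px [254.0, 170.0, 36.0, 91.0] rect (array([0.6014, 0.3371]), (92, 37), -0.234) circ (array([0.6019, 0.3385]), 96.6)
pad_long 0.74 px [254.0, 163.0, 58.0, 106.0] rect (array([0.6029, 0.3372]), (118, 60), -0.216) circ (array([0.6031, 0.336 ]), 128.7)
pad_small_round 0.62 px [206.0, 224.0, 29.0, 30.0] rect (array([0.462 , 0.1322]), (66, 63), -1.079) circ (array([0.4611, 0.1312]), 68.0)
heatsink_center 0.77 px [116.0, 157.0, 27.0, 40.0] rect (array([0.6054, 0.3317]), (92, 48), -0.251) circ (array([0.6068, 0.3328]), 98.5)
board 0.96 px [124.0, 245.0, 49.0, 53.0] rect (array([0.4061, 0.3137]), (102, 83), -0.256) circ (array([0.4051, 0.3127]), 125.4)
CALL x4 [-0.181, -0.797, -0.02, -0.0, -0.0, 0.091] hand 1 hold 0
CALL x4 [-0.398, -0.714, -0.02, -0.0, -0.0, 0.091] hand 1 hold 0
CALL x4 [-0.583, -0.573, -0.021, -0.0, -0.0, 0.091] hand 1 hold 0
CALL x4 [-0.721, -0.386, -0.021, -0.0, -0.0, 0.091] hand 1 hold 0
```

The heat sink is placed and within tolerance. On to the capacitor.

>>> {"fn": "servo_tool", "kwargs": {
  "plan": [
    [-0.18, -0.797, -0.02, 0, 0, 0.091, 1],
    [-0.18, -0.797, -0.02, 0, 0, 0.091, 1],
    [-0.18, -0.797, -0.02, 0, 0, 0.091, 1],
    [-0.18, -0.797, -0.02, 0, 0, 0.091, 1]
  ]
}}

```text
time_s: 16.57
tcp_pos: [0.604, 0.1719, 0.1882]
tcp_rot: [[-0.869, 0.494, -0.001], [0.494, 0.869, -0.0], [0.0, -0.001, -1.0]]
ft_force: [1.1, -0.9, -0.4]
width: 0.0853
finger_force: 0.0
```

>>> {"fn": "servo_tool", "kwargs": {
  "plan": [
    [-0.398, -0.714, -0.02, 0, 0, 0.091, 1],
    [-0.398, -0.714, -0.02, 0, 0, 0.091, 1],
    [-0.398, -0.714, -0.02, 0, 0, 0.091, 1],
    [-0.398, -0.714, -0.02, 0, 0, 0.091, 1]
  ]
}}

```text
time_s: 16.9
tcp_pos: [0.603, 0.0079, 0.1925]
tcp_rot: [[-0.694, 0.72, -0.0], [0.72, 0.694, -0.0], [0.0, -0.0, -1.0]]
ft_force: [0.9, -0.5, -0.5]
width: 0.0855
finger_force: 0.0
```

>>> {"fn": "servo_tool", "kwargs": {
  "plan": [
    [-0.583, -0.573, -0.02, 0, 0, 0.091, 1],
    [-0.583, -0.573, -0.02, 0, 0, 0.091, 1],
    [-0.583, -0.573, -0.02, 0, 0, 0.091, 1],
    [-0.583, -0.573, -0.02, 0, 0, 0.091, 1]
  ]
}}

```text
time_s: 17.23
tcp_pos: [0.6018, -0.1556, 0.1964]
tcp_rot: [[-0.463, 0.886, -0.0], [0.886, 0.463, 0.0], [0.0, -0.0, -1.0]]
ft_force: [0.5, -1.8, -0.2]
width: 0.0855
finger_force: 0.0
```

>>> {"fn": "servo_tool", "kwargs": {
  "plan": [
    [-0.721, -0.386, -0.02, 0, 0, 0.091, 1],
    [-0.721, -0.386, -0.02, 0, 0, 0.091, 1],
    [-0.721, -0.386, -0.02, 0, 0, 0.091, 1],
    [-0.721, -0.386, -0.02, 0, 0, 0.091, 1],
    [-0.721, -0.386, -0.02, 0, 0, 0.091, 1],
    [-0.721, -0.386, -0.02, 0, 0, 0.091, 1],
    [-0.721, -0.386, -0.02, 0, 0, 0.091, 1]
  ]
}}

```text
time_s: 17.82
tcp_pos: [0.6007, -0.3164, 0.1999]
tcp_rot: [[-0.196, 0.981, -0.001], [0.981, 0.196, 0.001], [0.001, -0.001, -1.0]]
ft_force: [0.6, 0.1, 0.1]
width: 0.0853
finger_force: 0.0
```

```bash
python3 - <<'E'
from h import *
s=status.get_state();print(s["time_s"],s["tcp_pos"].round(4),s["joints"].round(2))
look("wrist",[("capacitor_center",.063),("pad_square",.008)],"pics/w5.png")
plan([(.601,-.317,.03,.2,1,0)])
E
```

```text
17.8167 [ 0.6007 -0.3164  0.1999] [-0.6   0.66  1.09  0.    1.4  -0.8 ]
capacitor_center 0.87 px [257.0, 173.0, 38.0, 43.0] rect (array([ 0.6008, -0.3123]), (41, 31), -1.371) circ (array([ 0.6003, -0.3124]), 42.4)
pad_square 0.93 px [258.0, 167.0, 76.0, 77.0] rect (array([ 0.6046, -0.3191]), (78, 78), -1.538) circ (array([ 0.6044, -0.3196]), 105.2)
CALL x6 [-0.009, -0.004, 0.854, 0.0, -0.0, -0.0] hand 1 hold 0
```

View pics/w5.png

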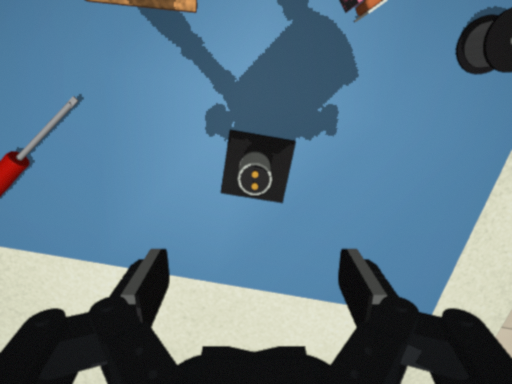

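The can's top ring is at pixel (255,180), which puts its centre at about (.6015,-.316), directly under the tool. The square pad is at (.6045,-.318).

>>> {"fn": "servo_tool", "kwargs": {
  "plan": [
    [0, 0, 0.15, 0, 0, 0, 1],
    [0, 0, 0.3, 0, 0, 0, 1],
    [0, 0, 0.45, 0, 0, 0, 1],
    [0, 0, 0.6, 0, 0, 0, 1],
    [0, 0, 0.72, 0, 0, 0, 1],
    [0, 0, 0.82, 0, 0, 0, 1],
    [0, 0, 0.87, 0, 0, 0, 1],
    [0, 0, 0.87, 0, 0, 0, 1]
  ]
}}

```text
time_s: 18.63
tcp_pos: [0.6001, -0.3148, 0.0243]
tcp_rot: [[-0.198, 0.98, -0.004], [0.98, 0.198, 0.003], [0.003, -0.003, -1.0]]
ft_force: [0.3, 0.2, -0.7]
width: 0.0851
finger_force: 0.0
```

>>> {"fn": "servo_tool", "kwargs": {
  "plan": [
    [0, 0, 0, 0, 0, 0, -0.6],
    [0, 0, 0, 0, 0, 0, -0.6],
    [0, 0, 0, 0, 0, 0, -0.6],
    [0, 0, 0, 0, 0, 0, -0.6],
    [0, 0, 0, 0, 0, 0, -0.6],
    [0, 0, 0, 0, 0, 0, -0.6],
    [0, 0, 0, 0, 0, 0, -0.6],
    [0, 0, 0, 0, 0, 0, -0.6]
  ],
  "force": 45
}}

```text
time_s: 19.3
tcp_pos: [0.6017, -0.3172, 0.0283]
tcp_rot: [[-0.197, 0.98, 0.002], [0.98, 0.197, -0.001], [-0.002, 0.002, -1.0]]
ft_force: [0.1, 0.8, 6.0]
width: 0.0324
finger_force: 44.6
```

>>> {"fn": "servo_tool", "kwargs": {
  "plan": [
    [0, 0, -0.05, 0, 0, 0, -0.6],
    [0, 0, -0.15, 0, 0, 0, -0.6],
    [0, 0, -0.3, 0, 0, 0, -0.6],
    [0, 0, -0.45, 0, 0, 0, -0.6],
    [0, 0, -0.6, 0, 0, 0, -0.6],
    [0, 0, -0.6, 0, 0, 0, -0.6],
    [0, 0, -0.6, 0, 0, 0, -0.6],
    [0, 0, -0.6, 0, 0, 0, -0.6]
  ]
}}

```text
time_s: 19.97
tcp_pos: [0.6005, -0.3165, 0.1462]
tcp_rot: [[-0.197, 0.98, -0.001], [0.98, 0.197, 0.001], [0.001, -0.001, -1.0]]
ft_force: [0.7, 0.8, -1.1]
width: 0.0327
finger_force: 44.8
```

```bash
python3 - <<'E'
from h import *
s=status.get_state();print(s["time_s"],s["tcp_pos"].round(4),s["joints"].round(2))
look("wrist",[("pad_square",.008)],"pics/w6.png")
look("top",[("pad_square",.008)])
plan([(.461,.130,.144,.6,-.6,0)])
E
```

```text
19.9667 [ 0.6005 -0.3165  0.1462] [-0.6   0.69  1.16  0.    1.28 -0.8 ]
pad_square 0.6 px [259.0, 181.0, 87.0, 87.0] rect (array([ 0.6039, -0.3194]), (76, 75), -1.539) circ (array([ 0.6034, -0.3197]), 103.4)
pad_square 0.61 px [395.0, 165.0, 33.0, 33.0] rect (array([ 0.6047, -0.3179]), (77, 74), -1.549) circ (array([ 0.6047, -0.3176]), 101.0)
CALL x5 [0.775, -0.081, 0.004, -0.0, -0.0, -0.043] hand -0.6 hold 0
CALL x5 [0.779, 0.023, 0.003, -0.0, -0.0, -0.043] hand -0.6 hold 0
CALL x5 [0.769, 0.127, 0.002, -0.0, -0.0, -0.043] hand -0.6 hold 0
```

View pics/w6.png

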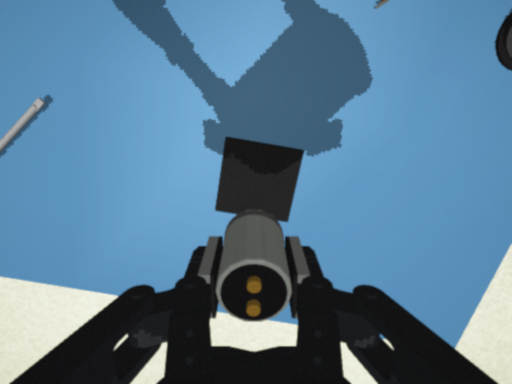

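The can is held upright between the fingers (254,260), and the square pad is confirmed at (.604,-.3185). Moving it to the small round pad.

>>> {"fn": "servo_tool", "kwargs": {
  "plan": [
    [0.13, -0.01, 0, 0, 0, -0.008, -0.6],
    [0.29, -0.03, 0, 0, 0, -0.016, -0.6],
    [0.45, -0.05, 0, 0, 0, -0.025, -0.6],
    [0.61, -0.065, 0, 0, 0, -0.034, -0.6],
    [0.775, -0.081, 0, 0, 0, -0.043, -0.6]
  ]
}}

```text
time_s: 20.58
tcp_pos: [0.5536, -0.1667, 0.1458]
tcp_rot: [[-0.328, 0.945, -0.001], [0.945, 0.328, 0.001], [0.001, -0.001, -1.0]]
ft_force: [1.5, -0.3, -1.2]
width: 0.0329
finger_force: 44.9
```

>>> {"fn": "servo_tool", "kwargs": {
  "plan": [
    [0.15, 0.005, 0, 0, 0, -0.008, -0.6],
    [0.3, 0.01, 0, 0, 0, -0.016, -0.6],
    [0.46, 0.015, 0, 0, 0, -0.025, -0.6],
    [0.62, 0.02, 0, 0, 0, -0.034, -0.6],
    [0.779, 0.023, 0, 0, 0, -0.043, -0.6]
  ]
}}

```text
time_s: 21.0
tcp_pos: [0.5071, -0.0179, 0.1461]
tcp_rot: [[-0.452, 0.892, -0.001], [0.892, 0.452, 0.0], [0.001, -0.001, -1.0]]
ft_force: [-0.3, -0.0, -1.2]
width: 0.033
finger_force: 44.8
```

>>> {"fn": "servo_tool", "kwargs": {
  "plan": [
    [0.15, 0.025, 0, 0, 0, -0.008, -0.6],
    [0.3, 0.05, 0, 0, 0, -0.016, -0.6],
    [0.46, 0.075, 0, 0, 0, -0.025, -0.6],
    [0.62, 0.1, 0, 0, 0, -0.034, -0.6],
    [0.769, 0.127, 0, 0, 0, -0.043, -0.6],
    [0.769, 0.127, 0, 0, 0, -0.043, -0.6],
    [0.769, 0.127, 0, 0, 0, -0.043, -0.6],
    [0.769, 0.127, 0, 0, 0, -0.043, -0.6]
  ]
}}

```text
time_s: 21.67
tcp_pos: [0.4613, 0.1292, 0.1464]
tcp_rot: [[-0.568, 0.823, -0.0], [0.823, 0.568, -0.0], [-0.0, -0.001, -1.0]]
ft_force: [-0.4, -0.6, -0.4]
width: 0.033
finger_force: 44.9
```

```bash
python3 - <<'E'
from h import *
s=status.get_state();print(s["time_s"],s["tcp_pos"].round(4),s["joints"].round(2),s["width"])
w=cams.camera("wrist");c=cams.get_calibration("wrist");look("wrist",[("pad_small_round",.008)],"pics/w7.png")
o=np.array([.461,.131]);
a=np.linspace(0,6.28,60);m=w.copy()
for t in a: cv2.circle(m,tuple(pix(c,[o[0]+.034*np.cos(t),o[1]+.034*np.sin(t),.008]).astype(int)),1,(0,0,255),-1)
cv2.imwrite("pics/w7o.png",m)
plan([(.461,.131,.03,.6,-.6,0)])
E
```

```text
21.6667 [0.4613 0.1292 0.1464] [ 0.11  0.35  1.77 -0.    1.02 -0.49] 0.03296036954021041
pad_small_round 0.94 px [256.0, 173.0, 66.0, 67.0] rect (array([0.4608, 0.1324]), (66, 65), 1.382) circ (array([0.4605, 0.1326]), 67.2)
pad_small_round 0.55 px [129.0, 335.0, 82.0, 98.0] rect (array([ 0.3987, -0.0962]), (57, 20), 1.349) circ (array([ 0.4059, -0.0979]), 57.2)
CALL x4 [0.012, 0.005, 0.583, -0.0, 0.0, 0.0] hand -0.6 hold 0
```

View pics/w7o.png

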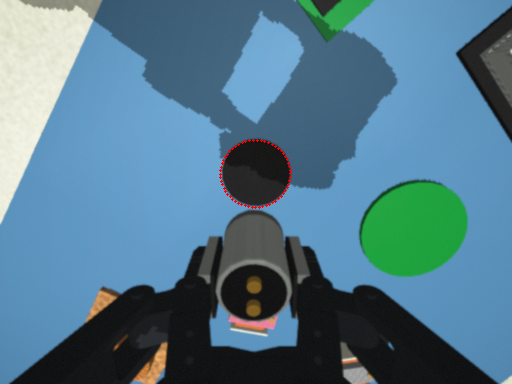

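The outline at (.461,.131) fits the small pad at pixel (256,173). Lowering.

>>> {"fn": "servo_tool", "kwargs": {
  "plan": [
    [0.013, 0.005, 0.13, 0, 0, 0, -0.6],
    [0.013, 0.005, 0.27, 0, 0, 0, -0.6],
    [0.013, 0.005, 0.4, 0, 0, 0, -0.6],
    [0.013, 0.005, 0.49, 0, 0, 0, -0.6],
    [0.013, 0.005, 0.55, 0, 0, 0, -0.6],
    [0.013, 0.005, 0.57, 0, 0, 0, -0.6],
    [0.013, 0.005, 0.57, 0, 0, 0, -0.6],
    [0.013, 0.005, 0.57, 0, 0, 0, -0.6]
  ]
}}

```text
time_s: 22.48
tcp_pos: [0.4612, 0.1317, 0.0331]
tcp_rot: [[-0.567, 0.824, 0.001], [0.824, 0.567, 0.0], [-0.0, 0.001, -1.0]]
ft_force: [0.5, 0.0, -1.1]
width: 0.033
finger_force: 44.9
```

>>> {"fn": "servo_tool", "kwargs": {
  "plan": [
    [0, 0, 0.01, 0, 0, 0, -0.6],
    [0, 0, 0.02, 0, 0, 0, -0.6],
    [0, 0, 0.02, 0, 0, 0, -0.6],
    [0, 0, 0.02, 0, 0, 0, -0.6]
  ]
}}

```text
time_s: 22.82
tcp_pos: [0.4608, 0.1322, 0.029]
tcp_rot: [[-0.567, 0.823, 0.001], [0.823, 0.567, 0.0], [-0.0, 0.001, -1.0]]
ft_force: [0.2, -0.0, -0.7]
width: 0.0327
finger_force: 44.9
```

>>> {"fn": "servo_tool", "kwargs": {
  "plan": [
    [0, 0, 0.004, 0, 0, 0, -0.6],
    [0, 0, 0.008, 0, 0, 0, -0.6],
    [0, 0, 0.008, 0, 0, 0, -0.6],
    [0, 0, 0.008, 0, 0, 0, -0.6]
  ]
}}

```text
time_s: 23.15
tcp_pos: [0.4609, 0.1322, 0.0282]
tcp_rot: [[-0.568, 0.823, 0.001], [0.823, 0.568, 0.0], [-0.001, 0.001, -1.0]]
ft_force: [-2.1, -0.1, 9.7]
width: 0.033
finger_force: 46.3
```

>>> {"fn": "servo_tool", "kwargs": {
  "plan": [
    [0, 0, 0, 0, 0, 0, 1],
    [0, 0, 0, 0, 0, 0, 1],
    [0, 0, 0, 0, 0, 0, 1],
    [0, 0, 0, 0, 0, 0, 1],
    [0, 0, 0, 0, 0, 0, 1],
    [0, 0, 0, 0, 0, 0, 1],
    [0, 0, 0, 0, 0, 0, 1]
  ]
}}

```text
time_s: 23.73
tcp_pos: [0.4606, 0.1322, 0.027]
tcp_rot: [[-0.567, 0.824, -0.0], [0.824, 0.567, 0.0], [0.0, -0.0, -1.0]]
ft_force: [-0.2, 0.1, -0.1]
width: 0.0853
finger_force: 0.0
```

>>> {"fn": "servo_tool", "kwargs": {
  "plan": [
    [0, 0, -0.1, 0, 0, 0, 1],
    [0, 0, -0.25, 0, 0, 0, 1],
    [0, 0, -0.42, 0, 0, 0, 1],
    [0, 0, -0.6, 0, 0, 0, 1],
    [0, 0, -0.75, 0, 0, 0, 1],
    [0, 0, -0.85, 0, 0, 0, 1],
    [0, 0, -0.85, 0, 0, 0, 1],
    [0, 0, -0.85, 0, 0, 0, 1]
  ]
}}

```text
time_s: 24.4
tcp_pos: [0.461, 0.1322, 0.1979]
tcp_rot: [[-0.567, 0.823, 0.002], [0.823, 0.567, 0.0], [-0.001, 0.002, -1.0]]
ft_force: [-0.4, 0.1, -1.1]
width: 0.0852
finger_force: 0.0
```

```bash
python3 - <<'E'
from h import *
s=status.get_state();print(s["time_s"],s["tcp_pos"].round(4),s["joints"].round(2))
look("wrist",[("capacitor_center",.063),("pad_small_round",.008)],"pics/w8.png")
# transformer sides yaw -.772 (=.799): grip .799 
plan([(.670,.016,.2,.799,1,0)],.041)
E
```

```text
24.4 [0.461  0.1322 0.1979] [ 0.12  0.29  1.7   0.    1.15 -0.48]
capacitor_center 0.91 px [255.0, 173.0, 36.0, 43.0] rect (array([0.4554, 0.1362]), (42, 33), -0.967) circ (array([0.4563, 0.1367]), 43.0)
pad_small_round 0.89 px [255.0, 162.0, 60.0, 53.0] rect (array([0.4567, 0.1351]), (67, 60), 0.604) circ (array([0.4586, 0.1328]), 68.0)
CALL x3 [-0.537, 0.268, -0.012, -0.0, -0.0, -0.031] hand 1 hold 0
CALL x3 [-0.561, 0.215, -0.012, -0.0, -0.0, -0.031] hand 1 hold 0
```

>>> {"fn": "servo_tool", "kwargs": {
  "plan": [
    [-0.537, 0.268, -0.012, 0, 0, -0.031, 1],
    [-0.537, 0.268, -0.012, 0, 0, -0.031, 1],
    [-0.537, 0.268, -0.012, 0, 0, -0.031, 1],
    [-0.537, 0.268, -0.012, 0, 0, -0.031, 1]
  ]
}}

```text
time_s: 24.88
tcp_pos: [0.57, 0.0706, 0.1972]
tcp_rot: [[-0.642, 0.767, 0.0], [0.767, 0.642, -0.001], [-0.001, -0.001, -1.0]]
ft_force: [-1.9, 0.3, -0.6]
width: 0.0854
finger_force: 0.0
```

>>> {"fn": "servo_tool", "kwargs": {
  "plan": [
    [-0.561, 0.215, -0.012, 0, 0, -0.031, 1],
    [-0.561, 0.215, -0.012, 0, 0, -0.031, 1],
    [-0.561, 0.215, -0.012, 0, 0, -0.031, 1],
    [-0.561, 0.215, -0.012, 0, 0, -0.031, 1],
    [-0.561, 0.215, -0.012, 0, 0, -0.031, 1],
    [-0.561, 0.215, -0.012, 0, 0, -0.031, 1],
    [-0.561, 0.215, -0.012, 0, 0, -0.031, 1]
  ]
}}

```text
time_s: 25.47
tcp_pos: [0.6698, 0.0169, 0.2013]
tcp_rot: [[-0.717, 0.698, -0.002], [0.698, 0.717, 0.0], [0.002, -0.001, -1.0]]
ft_force: [-0.3, -0.5, -0.6]
width: 0.0855
finger_force: 0.0
```

```bash
python3 - <<'E'
from h import *
s=status.get_state();print(s["time_s"],s["tcp_pos"].round(4),s["joints"].round(2))
look("wrist",[("transformer_center",.05),("pad_big_round",.008)],"pics/w9.png")
plan([(.670,.016,.012,.799,1,0)],.041)
E
```

```text
25.4667 [0.6698 0.0169 0.2013] [-0.09  0.64  1.12  0.    1.39 -0.89]
transformer_center 0.64 px [250.0, 171.0, 51.0, 52.0] rect (array([0.6649, 0.0173]), (54, 48), -0.771) circ (array([0.6647, 0.0175]), 63.5)
transformer_center 0.64 px [162.0, 80.0, 56.0, 63.0] rect (array([0.544 , 0.0183]), (54, 47), 0.418) circ (array([0.544 , 0.0182]), 61.4)
pad_big_round 0.84 px [341.0, 45.0, 111.0, 85.0] rect (array([0.6411, 0.1647]), (111, 81), 0.799) circ (array([0.6318, 0.1738]), 111.1)
pad_big_round 0.68 px [257.0, 166.0, 93.0, 92.0] rect (array([0.6709, 0.0145]), (109, 108), -1.269) circ (array([0.6717, 0.0145]), 110.2)
CALL x3 [-0.001, -0.002, 0.476, 0.0, 0.0, 0.0] hand 1 hold 0
CALL x3 [-0.001, -0.002, 0.476, 0.0, 0.0, 0.0] hand 1 hold 0
```

View pics/w9.png

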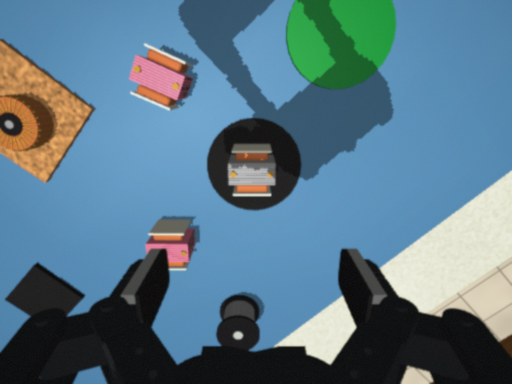

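The transformer is at pixel (250,171) on the big pad, its plain sides facing the fingers. Both pink decoys are clear of the fingers.

>>> {"fn": "servo_tool", "kwargs": {
  "plan": [
    [0, -0.01, 0.17, 0, 0, 0, 1],
    [0, -0.01, 0.34, 0, 0, 0, 1],
    [0, -0.01, 0.52, 0, 0, 0, 1],
    [0, -0.01, 0.68, 0, 0, 0, 1],
    [0, -0.01, 0.8, 0, 0, 0, 1],
    [0, -0.01, 0.89, 0, 0, 0, 1],
    [0, -0.01, 0.93, 0, 0, 0, 1],
    [0, -0.01, 0.93, 0, 0, 0, 1]
  ]
}}

```text
time_s: 26.28
tcp_pos: [0.6681, 0.0152, 0.0143]
tcp_rot: [[-0.716, 0.698, -0.003], [0.698, 0.716, 0.0], [0.003, -0.002, -1.0]]
ft_force: [-0.5, 0.3, -0.1]
width: 0.0858
finger_force: 0.0
```

>>> {"fn": "servo_tool", "kwargs": {
  "plan": [
    [0, 0, 0, 0, 0, 0, -0.4],
    [0, 0, 0, 0, 0, 0, -0.4],
    [0, 0, 0, 0, 0, 0, -0.4],
    [0, 0, 0, 0, 0, 0, -0.4],
    [0, 0, 0, 0, 0, 0, -0.4],
    [0, 0, 0, 0, 0, 0, -0.4],
    [0, 0, 0, 0, 0, 0, -0.4],
    [0, 0, 0, 0, 0, 0, -0.4]
  ],
  "force": 80
}}

```text
time_s: 26.95
tcp_pos: [0.6707, 0.0145, 0.0181]
tcp_rot: [[-0.716, 0.698, 0.003], [0.698, 0.716, -0.0], [-0.003, 0.002, -1.0]]
ft_force: [-1.0, 0.3, 6.9]
width: 0.0469
finger_force: 84.2
```

>>> {"fn": "servo_tool", "kwargs": {
  "plan": [
    [0, 0, -0.05, 0, 0, 0, -0.4],
    [0, 0, -0.15, 0, 0, 0, -0.4],
    [0, 0, -0.3, 0, 0, 0, -0.4],
    [0, 0, -0.45, 0, 0, 0, -0.4],
    [0, 0, -0.6, 0, 0, 0, -0.4],
    [0, 0, -0.6, 0, 0, 0, -0.4],
    [0, 0, -0.6, 0, 0, 0, -0.4],
    [0, 0, -0.6, 0, 0, 0, -0.4]
  ]
}}

```text
time_s: 27.62
tcp_pos: [0.6685, 0.0147, 0.1347]
tcp_rot: [[-0.716, 0.698, -0.002], [0.698, 0.716, 0.0], [0.002, -0.001, -1.0]]
ft_force: [0.3, -0.2, -4.5]
width: 0.0467
finger_force: 83.2
```

```bash
python3 - <<'E'
from h import *
s=status.get_state();print(s["time_s"],s["tcp_pos"].round(4),s["joints"].round(2))
look("wrist",[("transformer_center",.14),("pad_big_round",.008)],"pics/w10.png")
look("top",[("pad_big_round",.008)])
plan([(.604,-.3185,.135,.03,-.4,0)])
E
```

```text
27.6167 [0.6685 0.0147 0.1347] [-0.09  0.69  1.21  0.    1.25 -0.89]
transformer_center 0.79 px [139.0, 74.0, 79.0, 85.0] rect (array([0.5699, 0.0403]), (33, 28), 0.386) circ (array([0.5702, 0.0404]), 38.3)
transformer_center 0.67 px [254.0, 265.0, 114.0, 126.0] rect (array([0.6718, 0.0096]), (76, 58), -0.77) circ (array([0.673 , 0.0087]), 85.8)
pad_big_round 0.74 px [368.0, 45.0, 141.0, 90.0] rect (array([0.6463, 0.1582]), (110, 65), 0.798) circ (array([0.6311, 0.1731]), 110.4)
pad_big_round 0.71 px [258.0, 172.0, 118.0, 98.0] rect (array([0.6626, 0.0231]), (108, 87), 0.737) circ (array([0.6698, 0.015 ]), 109.3)
CALL x5 [-0.465, -0.71, -0.002, -0.0, -0.0, 0.122] hand -0.4 hold 0
CALL x5 [-0.697, -0.483, -0.002, -0.0, -0.0, 0.122] hand -0.4 hold 0
```

View pics/w10.png

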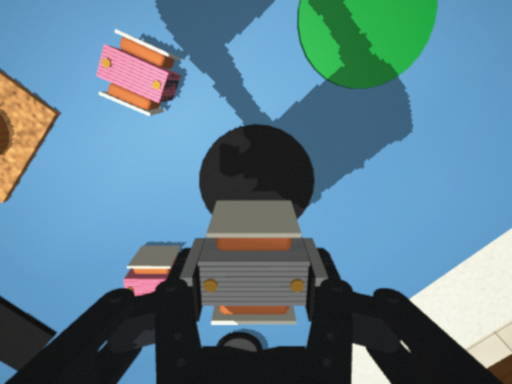

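The transformer is held square at pixel (254,270), and the big pad is at (.670,.015). Moving to the square pad.

>>> {"fn": "servo_tool", "kwargs": {
  "plan": [
    [-0.08, -0.12, 0, 0, 0, 0.024, -0.4],
    [-0.17, -0.26, 0, 0, 0, 0.048, -0.4],
    [-0.26, -0.4, 0, 0, 0, 0.072, -0.4],
    [-0.36, -0.55, 0, 0, 0, 0.097, -0.4],
    [-0.465, -0.71, 0, 0, 0, 0.122, -0.4]
  ]
}}

```text
time_s: 28.28
tcp_pos: [0.6364, -0.1527, 0.1351]
tcp_rot: [[-0.4, 0.916, -0.001], [0.916, 0.4, 0.001], [0.001, -0.001, -1.0]]
ft_force: [0.4, -0.2, -4.2]
width: 0.047
finger_force: 83.3
```

>>> {"fn": "servo_tool", "kwargs": {
  "plan": [
    [-0.14, -0.1, 0, 0, 0, 0.024, -0.4],
    [-0.28, -0.19, 0, 0, 0, 0.048, -0.4],
    [-0.42, -0.29, 0, 0, 0, 0.072, -0.4],
    [-0.56, -0.39, 0, 0, 0, 0.097, -0.4],
    [-0.697, -0.483, 0, 0, 0, 0.122, -0.4],
    [-0.697, -0.483, 0, 0, 0, 0.122, -0.4],
    [-0.697, -0.483, 0, 0, 0, 0.122, -0.4],
    [-0.697, -0.483, 0, 0, 0, 0.122, -0.4]
  ]
}}

```text
time_s: 28.95
tcp_pos: [0.6044, -0.3182, 0.135]
tcp_rot: [[-0.031, 1.0, -0.001], [1.0, 0.031, 0.001], [0.001, -0.001, -1.0]]
ft_force: [0.5, -0.1, -3.9]
width: 0.0467
finger_force: 83.4
```

>>> {"fn": "servo_tool", "kwargs": {
  "plan": [
    [0, 0, 0.15, 0, 0, 0, -0.4],
    [0, 0, 0.3, 0, 0, 0, -0.4],
    [0, 0, 0.42, 0, 0, 0, -0.4],
    [0, 0, 0.5, 0, 0, 0, -0.4],
    [0, 0, 0.54, 0, 0, 0, -0.4],
    [0, 0, 0.56, 0, 0, 0, -0.4],
    [0, 0, 0.56, 0, 0, 0, -0.4],
    [0, 0, 0.56, 0, 0, 0, -0.4]
  ]
}}

```text
time_s: 29.62
tcp_pos: [0.6056, -0.3183, 0.0251]
tcp_rot: [[-0.032, 0.999, 0.002], [0.999, 0.032, -0.001], [-0.001, 0.002, -1.0]]
ft_force: [0.0, -0.4, -3.7]
width: 0.0469
finger_force: 83.4
```

Contact is expected at about z = .0175; lowering gently in two steps.

>>> {"fn": "servo_tool", "kwargs": {
  "plan": [
    [0, 0, 0.015, 0, 0, 0, -0.4],
    [0, 0, 0.026, 0, 0, 0, -0.4],
    [0, 0, 0.026, 0, 0, 0, -0.4],
    [0, 0, 0.026, 0, 0, 0, -0.4]
  ]
}}

```text
time_s: 29.95
tcp_pos: [0.6048, -0.3186, 0.019]
tcp_rot: [[-0.031, 1.0, 0.0], [1.0, 0.031, -0.0], [-0.0, 0.0, -1.0]]
ft_force: [0.0, -0.2, -4.5]
width: 0.0471
finger_force: 83.4
```

>>> {"fn": "servo_tool", "kwargs": {
  "plan": [
    [0, 0, 0.006, 0, 0, 0, -0.4],
    [0, 0, 0.012, 0, 0, 0, -0.4],
    [0, 0, 0.012, 0, 0, 0, -0.4]
  ]
}}

```text
time_s: 30.2
tcp_pos: [0.605, -0.3187, 0.0181]
tcp_rot: [[-0.031, 1.0, 0.001], [1.0, 0.031, -0.001], [-0.001, 0.001, -1.0]]
ft_force: [-2.8, 2.8, 5.7]
width: 0.0471
finger_force: 84.6
```

>>> {"fn": "servo_tool", "kwargs": {
  "plan": [
    [0, 0, 0, 0, 0, 0, 1],
    [0, 0, 0, 0, 0, 0, 1],
    [0, 0, 0, 0, 0, 0, 1],
    [0, 0, 0, 0, 0, 0, 1],
    [0, 0, 0, 0, 0, 0, 1],
    [0, 0, 0, 0, 0, 0, 1],
    [0, 0, 0, 0, 0, 0, 1]
  ]
}}

```text
time_s: 30.78
tcp_pos: [0.6048, -0.3185, 0.0162]
tcp_rot: [[-0.031, 1.0, -0.0], [1.0, 0.031, 0.0], [0.0, -0.0, -1.0]]
ft_force: [0.1, 0.8, -0.9]
width: 0.0852
finger_force: 0.0
```

>>> {"fn": "servo_tool", "kwargs": {
  "plan": [
    [0, 0, -0.1, 0, 0, 0, 1],
    [0, 0, -0.25, 0, 0, 0, 1],
    [0, 0, -0.42, 0, 0, 0, 1],
    [0, 0, -0.6, 0, 0, 0, 1],
    [0, 0, -0.75, 0, 0, 0, 1],
    [0, 0, -0.85, 0, 0, 0, 1],
    [0, 0, -0.85, 0, 0, 0, 1],
    [0, 0, -0.85, 0, 0, 0, 1]
  ]
}}

```text
time_s: 31.45
tcp_pos: [0.6052, -0.3187, 0.1877]
tcp_rot: [[-0.031, 1.0, 0.002], [1.0, 0.031, -0.002], [-0.002, 0.002, -1.0]]
ft_force: [0.1, 0.9, -0.7]
width: 0.0853
finger_force: 0.0
```

```bash
python3 - <<'E'
from h import *
s=status.get_state();print(s["time_s"],s["tcp_pos"].round(4),s["joints"].round(2))
look("wrist",[("transformer_center",.05),("pad_square",.008)])
plan([(.456,-.126,.185,.5,1,0)],.041)
E
```

```text
31.45 [ 0.6052 -0.3187  0.1877] [-0.6   0.67  1.09  0.    1.38 -0.63]
transformer_center 0.56 px [250.0, 172.0, 52.0, 57.0] rect (array([ 0.6028, -0.3123]), (54, 48), -1.569) circ (array([ 0.6035, -0.3128]), 65.1)
pad_square 0.74 px [254.0, 168.0, 73.0, 72.0] rect (array([ 0.6029, -0.3192]), (76, 75), 0.032) circ (array([ 0.6036, -0.3189]), 102.9)
CALL x3 [0.491, -0.355, 0.0, -0.0, -0.0, -0.075] hand 1 hold 0
CALL x3 [0.56, -0.231, -0.001, -0.0, -0.0, -0.075] hand 1 hold 0
```

The transformer is within a few mm of the pad centre. Now for the choke.

>>> {"fn": "servo_tool", "kwargs": {
  "plan": [
    [0.491, -0.355, 0, 0, 0, -0.075, 1],
    [0.491, -0.355, 0, 0, 0, -0.075, 1],
    [0.491, -0.355, 0, 0, 0, -0.075, 1],
    [0.491, -0.355, 0, 0, 0, -0.075, 1]
  ]
}}

```text
time_s: 31.93
tcp_pos: [0.5247, -0.216, 0.1833]
tcp_rot: [[-0.266, 0.964, -0.01], [0.964, 0.267, 0.007], [0.01, -0.008, -1.0]]
ft_force: [0.5, -0.4, 0.2]
width: 0.0858
finger_force: 0.0
```

>>> {"fn": "servo_tool", "kwargs": {
  "plan": [
    [0.56, -0.231, 0, 0, 0, -0.075, 1],
    [0.56, -0.231, 0, 0, 0, -0.075, 1],
    [0.56, -0.231, 0, 0, 0, -0.075, 1],
    [0.56, -0.231, 0, 0, 0, -0.075, 1],
    [0.56, -0.231, 0, 0, 0, -0.075, 1],
    [0.56, -0.231, 0, 0, 0, -0.075, 1],
    [0.56, -0.231, 0, 0, 0, -0.075, 1]
  ]
}}

```text
time_s: 32.52
tcp_pos: [0.4574, -0.1276, 0.186]
tcp_rot: [[-0.481, 0.877, 0.0], [0.877, 0.481, -0.0], [-0.0, 0.0, -1.0]]
ft_force: [0.5, 0.6, -0.3]
width: 0.0856
finger_force: 0.0
```

```bash
python3 - <<'E'
from h import *
s=status.get_state();print(s["time_s"],s["tcp_pos"].round(4),s["joints"].round(2))
look("wrist",[("choke_center",.034)],"pics/w11.png")
plan([(.456,-.126,.009,.5,1,0)])
E
```

```text
32.5167 [ 0.4574 -0.1276  0.186 ] [-0.43  0.3   1.73 -0.    1.12 -0.94]
choke_center 0.85 px [255.0, 174.0, 52.0, 56.0] rect (array([ 0.4598, -0.1262]), (58, 54), -1.035) circ (array([ 0.4594, -0.1267]), 58.6)
CALL x6 [0.01, -0.001, 0.885, -0.0, -0.0, 0.001] hand 1 hold 0
```

>>> {"fn": "servo_tool", "kwargs": {
  "plan": [
    [-0.006, 0.011, 0.16, 0, 0, 0, 1],
    [-0.006, 0.011, 0.32, 0, 0, 0, 1],
    [-0.006, 0.011, 0.48, 0, 0, 0, 1],
    [-0.006, 0.011, 0.63, 0, 0, 0, 1],
    [-0.006, 0.011, 0.75, 0, 0, 0, 1],
    [-0.006, 0.011, 0.84, 0, 0, 0, 1],
    [-0.006, 0.011, 0.885, 0, 0, 0, 1],
    [-0.006, 0.011, 0.885, 0, 0, 0, 1]
  ]
}}

```text
time_s: 33.28
tcp_pos: [0.4582, -0.1267, 0.0073]
tcp_rot: [[-0.481, 0.877, -0.004], [0.877, 0.481, 0.002], [0.003, -0.002, -1.0]]
ft_force: [0.4, 1.8, 0.2]
width: 0.0859
finger_force: 0.0
```

>>> {"fn": "servo_tool", "kwargs": {
  "plan": [
    [0, 0, 0, 0, 0, 0, -0.2],
    [0, 0, 0, 0, 0, 0, -0.2],
    [0, 0, 0, 0, 0, 0, -0.2],
    [0, 0, 0, 0, 0, 0, -0.2],
    [0, 0, 0, 0, 0, 0, -0.2],
    [0, 0, 0, 0, 0, 0, -0.2],
    [0, 0, 0, 0, 0, 0, -0.2],
    [0, 0, 0, 0, 0, 0, -0.2]
  ],
  "force": 60
}}

```text
time_s: 33.95
tcp_pos: [0.4603, -0.1272, 0.011]
tcp_rot: [[-0.482, 0.876, 0.003], [0.876, 0.482, -0.001], [-0.003, 0.002, -1.0]]
ft_force: [-0.7, 0.2, 5.5]
width: 0.0529
finger_force: 62.7
```

>>> {"fn": "servo_tool", "kwargs": {
  "plan": [
    [0, 0, -0.05, 0, 0, 0, -0.2],
    [0, 0, -0.15, 0, 0, 0, -0.2],
    [0, 0, -0.3, 0, 0, 0, -0.2],
    [0, 0, -0.45, 0, 0, 0, -0.2],
    [0, 0, -0.6, 0, 0, 0, -0.2],
    [0, 0, -0.6, 0, 0, 0, -0.2],
    [0, 0, -0.6, 0, 0, 0, -0.2],
    [0, 0, -0.6, 0, 0, 0, -0.2]
  ]
}}

```text
time_s: 34.62
tcp_pos: [0.4586, -0.1265, 0.1294]
tcp_rot: [[-0.482, 0.876, -0.0], [0.876, 0.482, 0.0], [0.0, -0.0, -1.0]]
ft_force: [0.4, -0.2, -2.4]
width: 0.0532
finger_force: 63.6
```

```bash
python3 - <<'E'
from h import *
s=status.get_state();print(s["time_s"],s["tcp_pos"].round(4),s["joints"].round(2))
look("wrist",[("choke_center",.15)],"pics/w12.png")
plan([(.670,.015,.13,.8,-.2,0)])
E
```

```text
34.6167 [ 0.4586 -0.1265  0.1294] [-0.43  0.37  1.8   0.    0.97 -0.93]
choke_center 0.74 px [253.0, 266.0, 112.0, 120.0] rect (array([ 0.4554, -0.1241]), (64, 53), -1.007) circ (array([ 0.4551, -0.1245]), 65.0)
CALL x4 [0.054, 0.634, -0.005, -0.0, -0.0, -0.047] hand -0.2 hold 0
CALL x4 [-0.04, 0.635, -0.005, -0.0, -0.0, -0.047] hand -0.2 hold 0
```

View pics/w12.png

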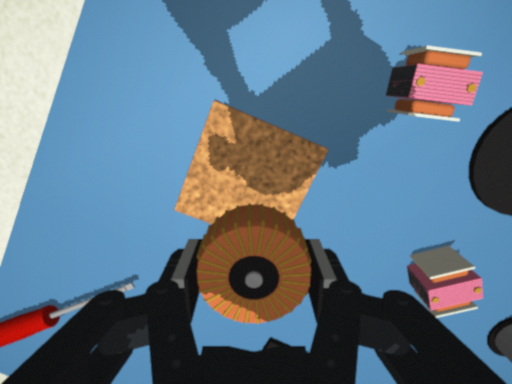

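The choke is held level at pixel (253,270). Moving to the big round pad.

>>> {"fn": "servo_tool", "kwargs": {
  "plan": [
    [0.01, 0.12, 0, 0, 0, -0.008, -0.2],
    [0.02, 0.25, 0, 0, 0, -0.018, -0.2],
    [0.03, 0.38, 0, 0, 0, -0.028, -0.2],
    [0.04, 0.51, 0, 0, 0, -0.038, -0.2],
    [0.054, 0.634, 0, 0, 0, -0.047, -0.2]
  ]
}}

```text
time_s: 35.13
tcp_pos: [0.5653, -0.0552, 0.1277]
tcp_rot: [[-0.607, 0.795, -0.003], [0.795, 0.607, 0.001], [0.002, -0.002, -1.0]]
ft_force: [0.3, -1.0, -3.1]
width: 0.0532
finger_force: 63.6
```

>>> {"fn": "servo_tool", "kwargs": {
  "plan": [
    [-0.01, 0.12, 0, 0, 0, -0.008, -0.2],
    [-0.02, 0.25, 0, 0, 0, -0.018, -0.2],
    [-0.03, 0.38, 0, 0, 0, -0.028, -0.2],
    [-0.04, 0.51, 0, 0, 0, -0.038, -0.2],
    [-0.045, 0.635, 0, 0, 0, -0.047, -0.2],
    [-0.045, 0.635, 0, 0, 0, -0.047, -0.2],
    [-0.045, 0.635, 0, 0, 0, -0.047, -0.2],
    [-0.045, 0.635, 0, 0, 0, -0.047, -0.2]
  ]
}}

```text
time_s: 35.8
tcp_pos: [0.6703, 0.0134, 0.1275]
tcp_rot: [[-0.716, 0.698, -0.004], [0.698, 0.716, 0.0], [0.003, -0.002, -1.0]]
ft_force: [-0.2, -0.1, -2.2]
width: 0.0533
finger_force: 63.8
```

>>> {"fn": "servo_tool", "kwargs": {
  "plan": [
    [0, 0, 0.15, 0, 0, 0, -0.2],
    [0, 0, 0.3, 0, 0, 0, -0.2],
    [0, 0, 0.42, 0, 0, 0, -0.2],
    [0, 0, 0.5, 0, 0, 0, -0.2],
    [0, 0, 0.54, 0, 0, 0, -0.2],
    [0, 0, 0.565, 0, 0, 0, -0.2],
    [0, 0, 0.565, 0, 0, 0, -0.2],
    [0, 0, 0.565, 0, 0, 0, -0.2]
  ]
}}

```text
time_s: 36.47
tcp_pos: [0.672, 0.0132, 0.0173]
tcp_rot: [[-0.716, 0.698, 0.001], [0.698, 0.716, -0.0], [-0.001, 0.001, -1.0]]
ft_force: [-0.2, -0.5, -1.4]
width: 0.0531
finger_force: 63.9
```

>>> {"fn": "servo_tool", "kwargs": {
  "plan": [
    [0, 0, 0.012, 0, 0, 0, -0.2],
    [0, 0, 0.024, 0, 0, 0, -0.2],
    [0, 0, 0.024, 0, 0, 0, -0.2],
    [0, 0, 0.024, 0, 0, 0, -0.2]
  ]
}}

```text
time_s: 36.8
tcp_pos: [0.6716, 0.0136, 0.0118]
tcp_rot: [[-0.716, 0.698, 0.0], [0.698, 0.716, 0.0], [-0.0, 0.0, -1.0]]
ft_force: [0.3, 0.2, -1.4]
width: 0.053
finger_force: 63.9
```

>>> {"fn": "servo_tool", "kwargs": {
  "plan": [
    [0, 0, 0.004, 0, 0, 0, -0.2],
    [0, 0, 0.008, 0, 0, 0, -0.2],
    [0, 0, 0.008, 0, 0, 0, -0.2]
  ]
}}

```text
time_s: 37.05
tcp_pos: [0.6718, 0.0136, 0.0111]
tcp_rot: [[-0.716, 0.698, 0.001], [0.698, 0.716, -0.0], [-0.001, 0.001, -1.0]]
ft_force: [-2.8, 0.0, 4.4]
width: 0.0532
finger_force: 64.7
```

>>> {"fn": "servo_tool", "kwargs": {
  "plan": [
    [0, 0, 0, 0, 0, 0, 1],
    [0, 0, 0, 0, 0, 0, 1],
    [0, 0, 0, 0, 0, 0, 1],
    [0, 0, 0, 0, 0, 0, 1],
    [0, 0, 0, 0, 0, 0, 1],
    [0, 0, 0, 0, 0, 0, 1],
    [0, 0, 0, 0, 0, 0, 1]
  ]
}}

```text
time_s: 37.63
tcp_pos: [0.6715, 0.0136, 0.0098]
tcp_rot: [[-0.716, 0.698, 0.0], [0.698, 0.716, 0.0], [0.0, 0.0, -1.0]]
ft_force: [-0.3, 0.3, 0.1]
width: 0.0853
finger_force: 0.0
```

>>> {"fn": "servo_tool", "kwargs": {
  "plan": [
    [0, 0, -0.1, 0, 0, 0, 1],
    [0, 0, -0.25, 0, 0, 0, 1],
    [0, 0, -0.42, 0, 0, 0, 1],
    [0, 0, -0.6, 0, 0, 0, 1],
    [0, 0, -0.75, 0, 0, 0, 1],
    [0, 0, -0.9, 0, 0, 0, 1],
    [0, 0, -0.9, 0, 0, 0, 1],
    [0, 0, -0.9, 0, 0, 0, 1]
  ]
}}

```text
time_s: 38.3
tcp_pos: [0.6725, 0.0135, 0.1924]
tcp_rot: [[-0.716, 0.698, 0.005], [0.698, 0.716, -0.0], [-0.004, 0.003, -1.0]]
ft_force: [-0.5, -0.7, -1.0]
width: 0.0856
finger_force: 0.0
```

```bash
python3 - <<'E'
from h import *
s=status.get_state();print(s["time_s"],s["tcp_pos"].round(4))
look("wrist",[("choke_center",.034),("pad_big_round",.008)])
look("top",[("heatsink_center",.04),("pad_long",.008),("board",.01)],"pics/topf.png")
look("scene",[("capacitor_center",.063)],"pics/scf.png")
a=cv2.imread("pics/topf.png")[100:300,80:440];b=cv2.imread("pics/scf.png")[110:310,100:460]
cv2.imwrite("pics/fin.png",np.vstack([cv2.resize(x,(540,300),interpolation=2) for x in(a,b)]))
E
```

```text
38.3 [0.6725 0.0135 0.1924]
choke_center 0.91 px [252.0, 172.0, 50.0, 56.0] rect (array([0.6676, 0.0143]), (56, 55), -0.282) circ (array([0.6677, 0.0138]), 58.3)
pad_big_round 0.8 px [344.0, 43.0, 114.0, 86.0] rect (array([0.6421, 0.1615]), (109, 74), 0.799) circ (array([0.6303, 0.1731]), 110.7)
pad_big_round 0.74 px [255.0, 163.0, 97.0, 96.0] rect (array([0.6685, 0.0149]), (108, 107), 0.798) circ (array([0.6685, 0.0147]), 109.1)
heatsink_center 0.72 px [115.0, 158.0, 28.0, 42.0] rect (array([0.605 , 0.3326]), (92, 48), -0.232) circ (array([0.6045, 0.3323]), 98.4)
pad_long 0.59 px [120.0, 160.0, 44.0, 52.0] rect (array([0.6053, 0.3364]), (116, 62), -0.252) circ (array([0.6062, 0.3368]), 126.7)
board 0.72 px [124.0, 244.0, 47.0, 49.0] rect (array([0.4075, 0.3137]), (100, 80), -0.254) circ (array([0.4071, 0.3136]), 123.8)
board 0.64 px [115.0, 160.0, 30.0, 39.0] rect (array([0.6095, 0.3426]), (96, 52), -0.227) circ (array([0.6082, 0.3429]), 101.7)
```

View pics/fin.png

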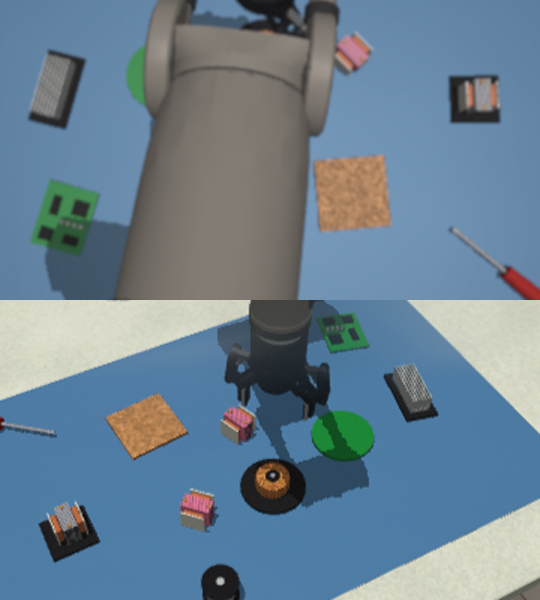

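The choke, heat sink and transformer sit on their own pads, the board hasn't moved and the gripper is clear. The arm hides the capacitor here, but it was seen upright on its pad after release.

```bash
python3 -c "
from station import job
print(job.close_job())"
```

```text
the job is handed in; nothing more can be done
None
```

I moved all four parts to their own pads, with the choke waiting on the cork mat in between, and handed the job in at about 38 s; no verdict came back, and the capacitor was last seen right after I released it because the arm hid it in the final views.

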